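Scan the next parts bin at the bench scanner

TASK

The bin standing in front of the bench scanner has already been scanned: move it on to the right (the robot's right), clear of the scanner and the next bin's place, and bring the bin waiting on the left into its place, centred in front of the scanner with its label facing the window and its front flush against the stop rail. Then let go of the bin, squeeze the scanner's trigger fully home for about half a second and let it spring back; do not pull the trigger before the new bin is in place, and leave the jar, the tape roll and the carton where they stand and both bins upright on the bench.

Things in the scene. Friction and masses are not known exactly. Their poses are not given: they have to be found in the camera images.
- scan_mount: fixed bench mount: aluminium plate, a low stop rail on its robot side, behind it a black hand scanner clamped on its side. Origin on the bench under the middle of the rail's near face (where bins butt). x axis: from rail to scanner, away from the robot, yaw up to 0.2 rad; y: left along the rail. Rail 300 mm long (y -150 to 150), 8 thick (x 0 to 8), 20 high
- bin_place (a point): where the middle (40 mm up) of a bin must be to be scanned: 70 mm on the robot's side of the rail's near face, on the scanner's centre line; the bin's x axis then lies along scan_mount x
- window (a point): middle of the scanner's window, on the centre line (scan_mount x = 70, y = 0 mm), 53 mm high, facing the rail. The scanner's head spans x 70 to 183, y -34 to 38 mm, top 91 mm high. Its pistol handle lies level towards -y (right) up to y = -140, raked back 0.21 rad; handle 34 mm deep, 31 mm thick, z 36 to 68, free below. Its cord is not solid
- trigger_pad (a point): middle of the trigger's front face, where a finger presses, 52 mm high; released it is at x = 96, y = -69 mm of scan_mount. Trigger: black lever 55 mm long (y -37 to -92), 8 mm thick, 22 mm high, on the handle's rail side; it is squeezed towards scan_mount +x, towards the handle
- grip_back (a point): point on the back (+x) face of the fixed handle opposite the trigger pad, 52 mm high: x = 150, y = -69 mm of scan_mount. Pad to here, along scan_mount x (the direction to squeeze, from above): 54 mm released, 46 mm squeezed home
- trigger (a joint): trigger angle, rad: 0 released (sprung back), 0.26 squeezed fully home (the pad has moved 8 mm). Hinge upright, beside the scanner's head at x = 100, y = -37 mm of scan_mount. Sprung: about 2 N at the pad to start it, about 7 N to bring it home; springs back by itself
- bin_done_mid (a point): middle (40 mm up) of the scanned blue plastic bin, which starts before the scanner at the rail. 140 mm long (its x), 66 wide (y), 80 high, open top, 4 mm walls, parts fixed inside up to 36 mm; 0.2 to 0.55 kg. +x: front, a lower wall (62 mm high) with a white bar label; at the back (-x) a grip ledge 14 mm deep, 44 wide, 6 thick, level with the rim
- bin_next_mid (a point): middle (40 mm up) of the bin to be scanned, the same kind of bin as bin_done with the same axes (x to the label), waiting to the left, turned up to 1.1 rad from the scanner's direction
- bin_next_label (a point): on the outside of bin_next's front face, at the middle of its width, 34 mm above its underside, 70 mm ahead of bin_next_mid along the bin's x
- jar_mid (a point): middle (41 mm up) of a clear plastic jar with a white lid, 68 mm across and 82 mm high, standing just to the left of the bin's place; bystander
- tape_mid (a point): middle (24 mm up) of a roll of masking tape lying flat, 110 mm across and 48 mm high, on the bench to the right; bystander
- carton_mid (a point): middle (37.5 mm up) of a closed cardboard carton 100 x 150 x 75 mm high on the far left; bystander

How it is judged:
By the outcome, as a careful person would: the job done as asked, in the order asked, and still so for the second after the job is handed in, with the robot touching nothing.
It also fails if it takes over 64 s, if anything falls off the work surface, if the arm or the gripper's body presses on something with over 40 N, if the wrist force passes 120 N, or if a joint passes its speed limit or range.

ROBOT

A 6-joint arm with a two-finger parallel gripper is mounted at the origin on the work surface. World frame = base frame: x ahead of the robot, y to its left, z up, the work surface at z = 0. Lengths are in mm, angles in rad, forces in N, time in s.
With the tool pointing down it reaches from about 325 to 900 mm from the base axis. Payload 6.1 kg.
Tool frame: the origin (TCP) lies midway between the tips of the shut fingers; the grasp point (between the pads) lies 19 mm behind it; z points along the fingers, y is the direction in which the jaws open and shut (so a half turn about z gives the same grasp; the last joint's range is limited). The gripper opens to 87 mm and grips with 3 to 60 N. Pads are 19 mm wide; open, the fingers measure 117 mm over their backs; the gripper's body (75 mm by 190 mm) begins 51 mm behind the grasp point.
Start: joints at [1.201, 0.22, 1.526, -0, 1.395, -0.126], TCP at [150.869, 606.51, 222.538] pointing down, gripper open.
Joint ranges: [-2.98, 2.98], [-0.91, 2.08], [0.09, 2.57], [-1.24, 4.39], [0.2, 2.65], [-2.68, 2.68]. Speed limits (rad/s): [2.57, 2.57, 3.01, 3.14, 3.14, 3.14].

INTERFACE

Orientations are given as a rotation vector (axis times angle).
In Python, from workcell import readout, optics, workorder gives the robot as it stands.
- The arm moves only by the tool apply_moves, never from a script. Its argument "rows" is a list of rows, each an object with "linear": the shift along the tool's x, y, z in cm, a list of three; "roll": the turn about the tool's z in degrees; "hand": the finger opening in cm, from 0 to 8.7. In form: [{"linear": [x, y, z], "roll": roll, "hand": hand}, ...]. A call has exactly 10 rows; each row is the pose to reach, as a shift and turn from the pose measured when the call began, along the tool's axes at that moment; what a row does not reach only later rows make up. A row lasts 1/10 s, in which the tool goes at most 50 mm and 8.59 degrees, less where a joint would pass 70% of its speed; a pose out of reach is approached as far as the arm can. A call with a gripper value outside its range is refused whole. The fingers move at their own pace and stop on an object; "grip_force" is the grip in N (left out, the last holds). Time passes only in rows, so rows that repeat a pose let the fingers close, or fill a call up. It gives the time, the measured TCP pose, the force and the opening at its end, in the units of the state.
- readout.get_obs(): the state, without advancing time (a new reading comes with each control period).
- optics.camera(name): name is "scene" or "top" or "wrist"; returns the picture (480x640x3 uint8, red, green, blue); there is no depth.
- optics.camera_model(name): a dict with "fx", "fy", "cx", "cy" (pixels), "cam_to_world" (4x4, takes a point from camera to world coordinates). Camera axes: x right, y up, looking along -z (the intrinsics and any distortion apply to the point x, -y, -z); pixel columns grow to the right and rows downward; lengths in mm; the calibration is good to about 2 mm. A picture is of the moment at which its call begins: read the wrist's pose just before it. camera_model takes no time and is no camera call; for the wrist camera it gives the pose at the moment of the call.
- workorder.finish_job(): hands the job in, once; it reports no verdict.
The state is a dict: "clock": time; "q": joint angles; "qd": joint speeds; "tau": joint torques, N m; "tool_pos": TCP position; "tool_rot": TCP orientation; "contact_force": force on the tool from outside, world axes, zero at the start; "torque": the same for the moment, N m; "finger_gap": finger opening in mm.
Only numpy, scipy, OpenCV 4.12 (cv2) and the standard library are available. Lean on these libraries where they do the work, as an engineer would, in place of code of your own. Each camera call takes 0.05 s, during which the arm holds its last target.

## Working session

There is one attempt and no reset: what is moved stays moved. The work goes in short steps, Python scripts to look and compute and a tool call to move; the robot and the scene stay as the last step left them, time stands still between calls to the robot, and variables do not carry over. Pictures are saved under pics/ and viewed, and the job is handed in when it is done.

Besides the shell and the picture viewer there is one more tool, called by a JSON object that holds its "api" and its "payload". apply_moves: Moves the arm, as the interface text tells. Its arguments: {"type":"object","properties":{"rows":{"type":"array"},"grip_force":{"type":"number"}},"required":["rows"]}

```bash
mkdir -p pics; ls; python3 - <<'E'
from workcell import readout, optics, workorder
import cv2
o=readout.get_obs(); print(o)
for n in ("scene","top","wrist"):
    m=optics.camera_model(n); print(n,m)
    cv2.imwrite(f"pics/{n}0.png",optics.camera(n)[:,:,::-1])
E
```

```text
pics
{'clock': 0.0, 'q': array([ 1.20090291e+00,  2.21203435e-01,  1.52761750e+00, -5.47011905e-06,
        1.39467368e+00, -1.26106706e-01]), 'qd': array([-0.00058584,  0.00089184, -0.00115299,  0.0010685 , -0.00158493,
       -0.00242195]), 'tau': array([-1.51107079e-04, -4.94618762e+01, -3.87376606e+01,  6.98140869e-02,
        5.69750648e-02, -1.39164190e-04]), 'tool_pos': array([150.64784608, 605.94006191, 221.44791792]), 'tool_rot': array([-3.81933900e-01, -3.11782330e+00,  2.89783643e-03]), 'contact_force': array([ 0.07930159, -0.68226494,  0.62610063]), 'torque': array([ 0.01070681,  0.00671323, -0.05308606]), 'finger_gap': 87.03663348662549}
scene {'fx': 439.7390024049583, 'fy': 439.7390024049583, 'cx': 316.1591350318936, 'cy': 236.36370701195676, 'cam_to_world': array([[-4.07187834e-01, -6.98561808e-01,  5.88395673e-01,
         1.10068733e+03],
       [ 9.13179114e-01, -2.99119920e-01,  2.76823370e-01,
         2.49548381e+02],
       [-1.73773677e-02,  6.50029748e-01,  7.59710046e-01,
         7.44027630e+02],
       [ 0.00000000e+00,  0.00000000e+00,  0.00000000e+00,
   
[... 252 characters left out ...]
-01,  2.73162509e-02, -1.66103094e-02,
        -3.66263578e+01],
       [-1.43501169e-02,  8.09517117e-02,  9.96614717e-01,
         1.32738912e+03],
       [ 0.00000000e+00,  0.00000000e+00,  0.00000000e+00,
         1.00000000e+00]])}
wrist {'fx': 381.3065770858582, 'fy': 381.3065770858582, 'cx': 328.7099097073047, 'cy': 243.193475804154, 'cam_to_world': array([[ 2.41848055e-01, -9.26997329e-01, -2.86680084e-01,
         7.09214082e+01],
       [ 9.70308707e-01,  2.30062072e-01,  7.46488809e-02,
         6.26451669e+02],
       [-3.24509906e-03, -2.96221868e-01,  9.55113645e-01,
         3.84338214e+02],
       [ 0.00000000e+00,  0.00000000e+00,  0.00000000e+00,
         1.00000000e+00]])}
```

View pics/scene0.png

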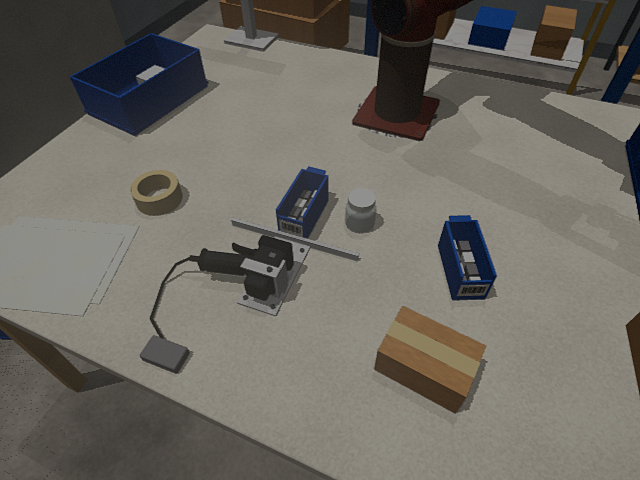

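View pics/top0.png

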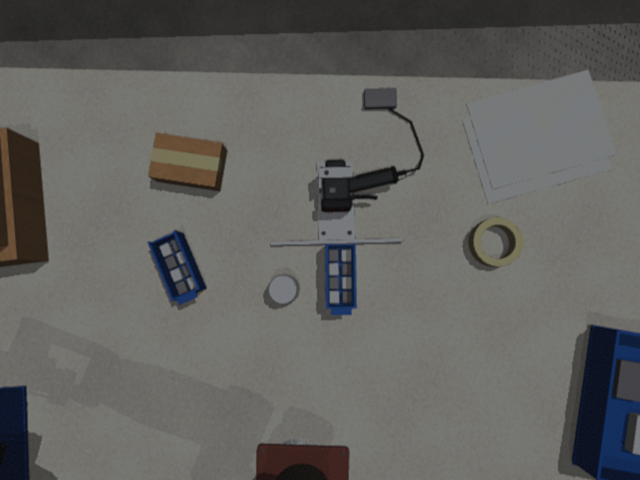

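View pics/wrist0.png

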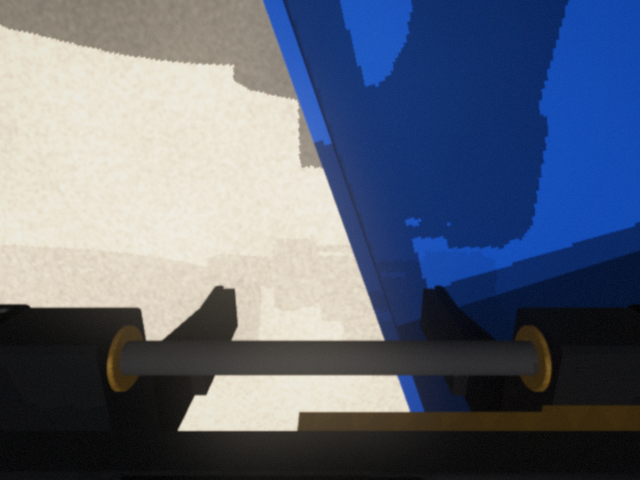

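```bash
cat > h.py <<'E'
import numpy as np, cv2
from workcell import readout, optics
def ray(m,uv):
    T=m["cam_to_world"]; d=np.array([(uv[0]-m["cx"])/m["fx"],-(uv[1]-m["cy"])/m["fy"],-1.])
    return T[:3,3],T[:3,:3]@d
def onz(m,uv,z):
    c,d=ray(m,uv); return c+d*(z-c[2])/d[2]
def tri(obs):
    A=np.zeros((3,3));b=np.zeros(3)
    for m,uv in obs:
        c,d=ray(m,uv); d=d/np.linalg.norm(d);P=np.eye(3)-np.outer(d,d);A+=P;b+=P@c
    X=np.linalg.solve(A,b); 
    return X,[np.linalg.norm(np.cross(X-ray(m,uv)[0],ray(m,uv)[1]/np.linalg.norm(ray(m,uv)[1]))) for m,uv in obs]
def proj(m,X):
    T=m["cam_to_world"];p=T[:3,:3].T@(np.array(X)-T[:3,3]); return np.array([m["cx"]-m["fx"]*p[0]/p[2],m["cy"]+m["fy"]*p[1]/p[2]])
E
python3 - <<'E'
import cv2
a=cv2.imread('pics/top0.png')
cv2.imwrite('pics/t1.png',cv2.resize(a[150:330,130:420],None,fx=2.75,fy=2.75,interpolation=cv2.INTER_CUBIC))
a=cv2.imread('pics/scene0.png')
cv2.imwrite('pics/s1.png',cv2.resize(a[150:320,190:500],None,fx=2.5,fy=2.5,interpolation=cv2.INTER_CUBIC))
E
```

```text
(no output)
```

View pics/t1.png

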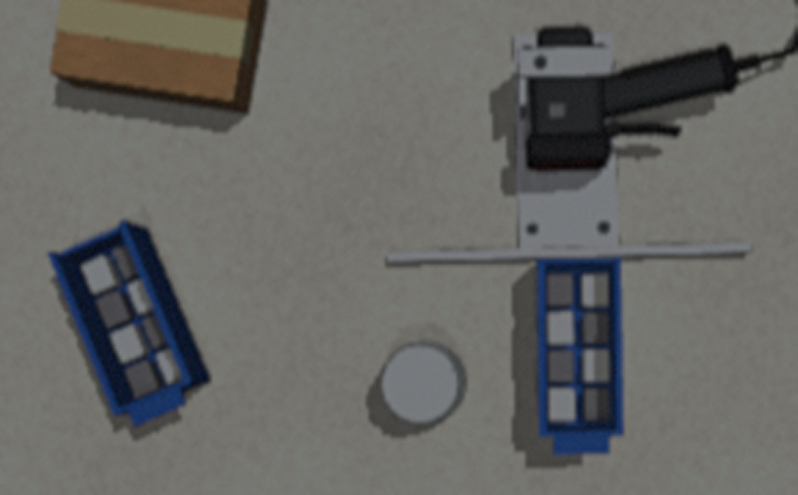

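View pics/s1.png

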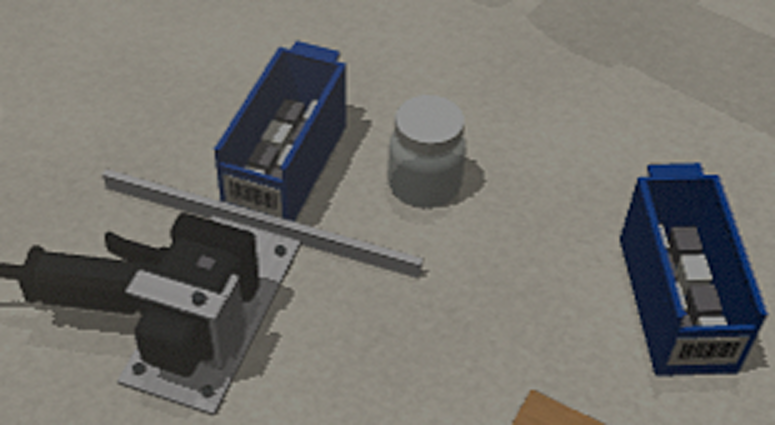

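```bash
python3 - <<'E'
from h import *
t=optics.camera_model("top"); s=optics.camera_model("scene")
T=lambda u,v:(130+(u+.5)/2.75-.5,150+(v+.5)/2.75-.5)
S=lambda u,v:(190+(u+.5)/2.5-.5,150+(v+.5)/2.5-.5)
P=lambda n,a,b:print(n,*[np.round(x,1) for x in tri([(t,T(*a)),(s,S(*b))])])
P('done back L rim corner',(540,434),(345,64))
P('done back R',(622,432),(287,48))
P('next backR', (208,380),(641,179))
P('next backL', (117,413),(718,178))
P('next frontR', (129,222),(658,327))
P('next frontL', (52,254),(766,318))
P('rail L end near?', (387,262),(423,263))
P('rail R end near?', (748,252),(104,172))
P('lid',(420,383),(430,122))
for n,p in dict(railLnear=(387,265),railRnear=(748,253),).items(): print(n,onz(t,T(*p),20).round(1))
print('jar lid',onz(t,T(420,383),82).round(1))
for uv in ((496,241),): print('tape',onz(t,uv,48).round(1))
E
```

```text
done back L rim corner [409.7 -43.   79. ] [0.3 0.3]
done back R [ 411.7 -103.7   79. ] [3.7 3.7]
next backR [442.4 226.8  73.6] [7.6 7.6]
next backL [416.1 290.4  75.8] [1. 1.]
next frontR [569.2 285.2  62.6] [5.4 5.4]
next frontL [540.  349.5  72.2] [1.2 1.2]
rail L end near? [544.7  86.9  11.5] [0.3 0.3]
rail R end near? [ 562.1 -213.1   14.8] [2.2 2.2]
lid [446.5  52.2  75.7] [0.3 0.3]
railLnear [541.6  86.4  20. ]
railRnear [ 559.8 -210.5   20. ]
jar lid [446.8  51.5  82. ]
tape [ 565.1 -414.6   48. ]
```

{"api": "apply_moves", "payload": {"rows": [{"linear": [-4.5,-3.6,-0.9],"roll": -3,"hand": 8.7},{"linear": [-9,-7.2,-1.8],"roll": -6,"hand": 8.7},{"linear": [-13.5,-10.8,-2.7],"roll": -9,"hand": 8.7},{"linear": [-18,-14.4,-3.6],"roll": -12,"hand": 8.7},{"linear": [-22.5,-18,-4.5],"roll": -15,"hand": 8.7},{"linear": [-27,-21.6,-5.4],"roll": -17.5,"hand": 8.7},{"linear": [-31.5,-25.2,-6.3],"roll": -17.5,"hand": 8.7},{"linear": [-36,-28.8,-7.2],"roll": -17.5,"hand": 8.7},{"linear": [-40.5,-32.4,-8.1],"roll": -17.5,"hand": 8.7},{"linear": [-44.9,-35.8,-8.9],"roll": -17.5,"hand": 8.7}]}}

```text
clock: 1.15
tool_pos: [451.5, 212.0, 299.3]
tool_rot: [0.097, -3.14, 0.002]
contact_force: [0.2, -0.1, -0.2]
finger_gap: 86.8
```

```bash
cat >> h.py <<'E'
import json,os
def snap(n,name):
    m=optics.camera_model(n); im=optics.camera(n)[:,:,::-1].copy(); cv2.imwrite(f"pics/{name}.png",im)
    json.dump({k:np.array(v).tolist() for k,v in m.items()},open(f"pics/{name}.json","w")); return m,im
def load(name):
    m=json.load(open(f"pics/{name}.json")); m["cam_to_world"]=np.array(m["cam_to_world"]); return m,cv2.imread(f"pics/{name}.png")
def st():
    from scipy.spatial.transform import Rotation as R
    o=readout.get_obs(); r=R.from_rotvec(o["tool_rot"]).as_matrix()
    print("t",round(o["clock"],2),"pos",o["tool_pos"].round(1),"ty ang",round(float(np.arctan2(r[1,1],r[0,1])),4),"tz",r[:,2].round(3),"F",o["contact_force"].round(1),"gap",round(o["finger_gap"],1),"q",o["q"].round(2)); return o,r
def goto(p,ang=None):
    o,r=st(); d=np.array(p)-o["tool_pos"]; print("lin cm",(r.T@d/10).round(2), "roll", None if ang is None else round(float(-np.degrees(ang-np.arctan2(r[1,1],r[0,1]))),2))
E
python3 -c "
from h import *
st();snap('wrist','w1')"
```

```text
t 1.15 pos [451.5 212.  299.3] ty ang 1.6325 tz [-0.    -0.001 -1.   ] F [ 0.2 -0.1 -0.2] gap 86.8 q [ 0.28 -0.13  1.74 -0.    1.53 -1.35]
```

View pics/w1.png

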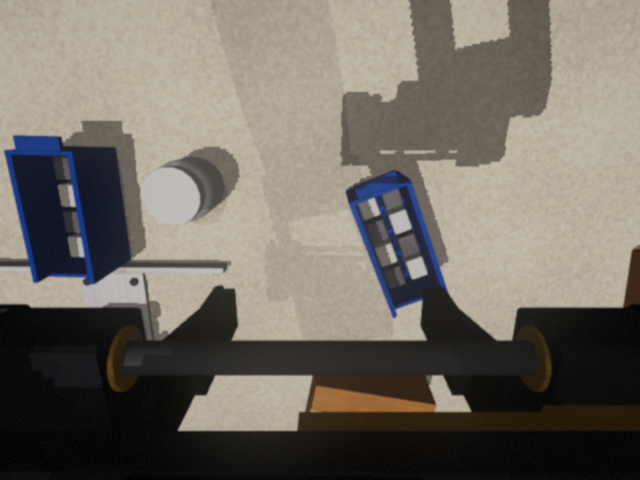

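{"api": "apply_moves", "payload": {"rows": [{"linear": [-1,-4.5,0.5],"roll": 0,"hand": 8.7},{"linear": [-2,-9,1.2],"roll": 0,"hand": 8.7},{"linear": [-3,-13.5,2],"roll": 0,"hand": 8.7},{"linear": [-4,-18,3],"roll": 0,"hand": 8.7},{"linear": [-4.5,-22.5,4],"roll": 0,"hand": 8.7},{"linear": [-4.5,-25.3,4],"roll": 0,"hand": 8.7},{"linear": [-4.5,-25.3,4],"roll": 0,"hand": 8.7},{"linear": [-4.5,-25.3,4],"roll": 0,"hand": 8.7},{"linear": [-4.5,-25.3,4],"roll": 0,"hand": 8.7},{"linear": [-4.5,-25.3,4],"roll": 0,"hand": 8.7}]}}

```text
clock: 2.2
tool_pos: [515.7, -42.8, 262.3]
tool_rot: [-0.092, 3.136, -0.009]
contact_force: [0.0, -0.9, -0.4]
finger_gap: 87.4
```

```bash
python3 -c "
from h import *
st();snap('wrist','w2')"
```

```text
t 2.2 pos [515.7 -42.8 262.3] ty ang 1.6292 tz [ 0.005 -0.005 -1.   ] F [ 0.  -0.9 -0.4] gap 87.4 q [-0.23 -0.07  1.76 -0.    1.45 -1.86]
```

View pics/w2.png

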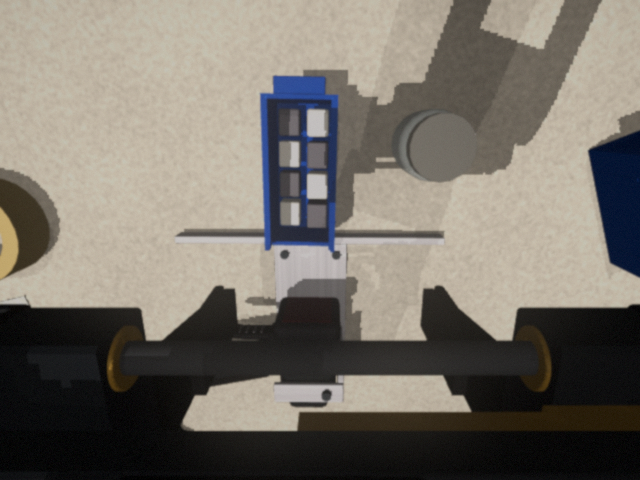

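```bash
python3 - <<'E'
import cv2
a=cv2.imread('pics/w2.png')
cv2.imwrite('pics/w2z.png',cv2.resize(a[60:270,165:455],None,fx=2.75,fy=2.75,interpolation=cv2.INTER_CUBIC))
a=cv2.imread('pics/w1.png')
cv2.imwrite('pics/w1z.png',cv2.resize(a[120:330,0:240],None,fx=2.75,fy=2.75,interpolation=cv2.INTER_CUBIC))
cv2.imwrite('pics/w1y.png',cv2.resize(a[160:325,330:460],None,fx=3.5,fy=3.5,interpolation=cv2.INTER_CUBIC))
E
```

```text
(no output)
```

View pics/w2z.png

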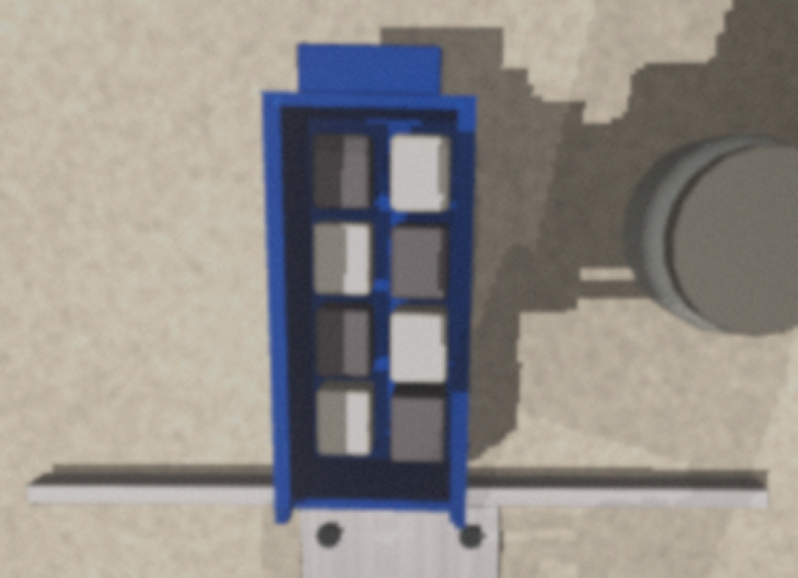

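View pics/w1z.png

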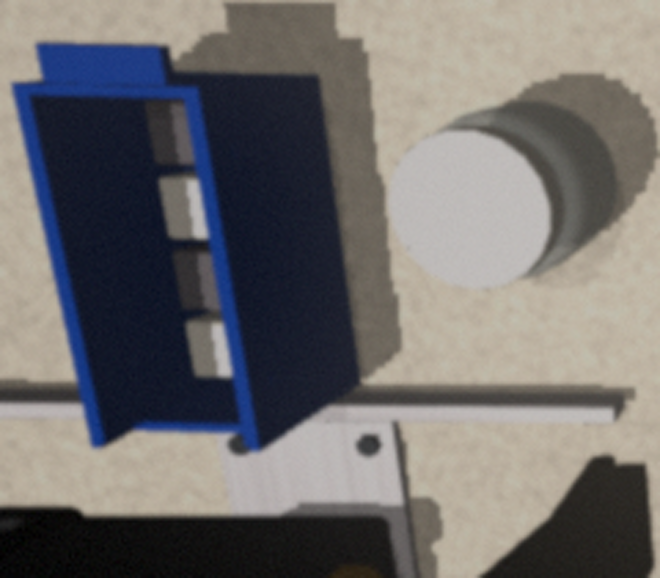

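View pics/w1y.png

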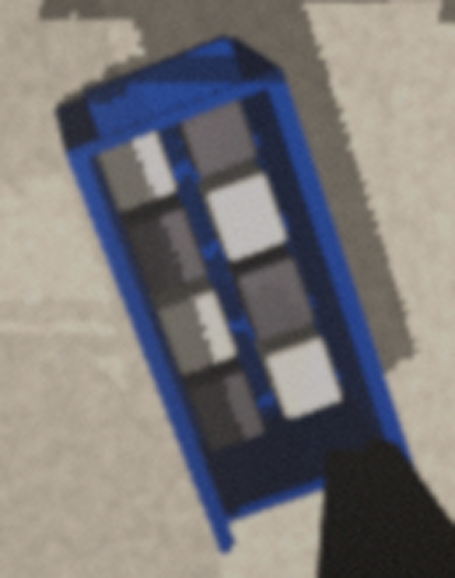

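```bash
python3 - <<'E'
from h import *
m1,_=load('w1');m2,_=load('w2')
A=lambda u,v:(165+(u+.5)/2.75-.5,60+(v+.5)/2.75-.5)
B=lambda u,v:(0+(u+.5)/2.75-.5,120+(v+.5)/2.75-.5)
C=lambda u,v:(330+(u+.5)/3.5-.5,160+(v+.5)/3.5-.5)
t=optics.camera_model("top"); s=optics.camera_model("scene")
T=lambda u,v:(130+(u+.5)/2.75-.5,150+(v+.5)/2.75-.5)
def P(n,a,b): print(n,*[np.round(x,1) for x in tri([(m2,A(*a)),(m1,B(*b))])])
P('done ledge back -y',(297,44),(36,43)); P('done ledge back +y',(441,46),(163,45))
P('done back rim -y',(262,92),(13,85)); P('done back rim +y',(476,96),(201,88))
P('done front rim -y',(283,523),(96,447)); P('front rim +y',(460,526),(253,450))
P('rail +y end top far',(768,506),(614,421));P('rail +y end top near',(768,486),(614,408))
print('w2 rim z80',[onz(m2,A(*p),80)[:2].round(1) for p in ((262,92),(476,96),(283,523),(460,526))])
print('rail near top edge z20',[onz(m2,A(*p),20)[:2].round(1) for p in ((30,487),(768,486))])
print('rail far top edge z20',[onz(m2,A(*p),20)[:2].round(1) for p in ((30,503),(768,506))])
print('next rim z80',[onz(m1,C(*p),80)[:2].round(1) for p in ((68,152),(285,80),(224,553))])
print('next w1+top')
for a,b in (((68,152),(208,380)),((285,80),(117,413)),((224,553),(129,222))): print([np.round(x,1) for x in tri([(m1,C(*a)),(t,T(*b))])], onz(t,T(*b),80).round(1))
E
```

```text
done ledge back -y [397.7 -97.5  80.1] [0.2 0.2]
done ledge back +y [395.7 -53.9  78.7] [0.1 0.1]
done back rim -y [ 412.3 -107.8   80.9] [0.2 0.2]
done back rim +y [409.5 -42.3  79.2] [0.1 0.1]
done front rim -y [550.3 -99.7  83. ] [0. 0.]
front rim +y [548.  -38.9  82.2] [0. 0.]
rail +y end top far [552.7  86.   20.4] [0.1 0.1]
rail +y end top near [545.9  85.5  18.8] [1. 1.]
w2 rim z80 [array([ 412.1, -108. ]), array([409.4, -42.3]), array([ 551.3, -100.2]), array([548.7, -38.8])]
rail near top edge z20 [array([ 562.8, -211.8]), array([544.5,  84.9])]
rail far top edge z20 [array([ 569.6, -212.2]), array([552.9,  86.1])]
next rim z80 [array([443.7, 231.9]), array([419.1, 292.1]), array([569.9, 291.5])]
next w1+top
[array([446.6, 229.2,  48.6]), array([5.6, 5.6])] [444.3 218.   80. ]
[array([417.4, 287.9,  89.5]), array([2.1, 2.1])] [416.5 288.3  80. ]
[array([566.6, 287.6,  85.1]), array([2.8, 2.8])] [566.7 286.1  80. ]
```

```bash
python3 -c "
from h import *
goto((480,-72,45),np.pi/2+.05)"
```

```text
t 2.25 pos [515.7 -42.8 262.3] ty ang 1.6292 tz [ 0.005 -0.005 -1.   ] F [0.6 0.2 0.2] gap 87.0 q [-0.23 -0.07  1.76 -0.    1.45 -1.86]
lin cm [ 3.82 -2.58 21.73] roll 0.48
```

{"api": "apply_moves", "payload": {"rows": [{"linear": [1.5,-1,3],"roll": 0.5,"hand": 8.7},{"linear": [3,-2,7],"roll": 0.5,"hand": 8.7},{"linear": [3.8,-2.6,10.5],"roll": 0.5,"hand": 8.7},{"linear": [3.8,-2.6,13],"roll": 0.5,"hand": 8.7},{"linear": [3.8,-2.6,15.5],"roll": 0.5,"hand": 8.7},{"linear": [3.8,-2.6,18],"roll": 0.5,"hand": 8.7},{"linear": [3.8,-2.6,20],"roll": 0.5,"hand": 8.7},{"linear": [3.8,-2.6,21.5],"roll": 0.5,"hand": 8.7},{"linear": [3.8,-2.6,21.7],"roll": 0.5,"hand": 8.7},{"linear": [3.8,-2.6,21.7],"roll": 0.5,"hand": 8.7}]}}

```text
clock: 3.25
tool_pos: [480.2, -71.6, 45.3]
tool_rot: [-0.079, 3.137, -0.008]
contact_force: [0.1, 0.3, 1.0]
finger_gap: 86.7
```

{"api": "apply_moves", "payload": {"rows": [{"linear": [0,0,0],"roll": 0,"hand": 5},{"linear": [0,0,0],"roll": 0,"hand": 5},{"linear": [0,0,0],"roll": 0,"hand": 5},{"linear": [0,0,0],"roll": 0,"hand": 5},{"linear": [0,0,0],"roll": 0,"hand": 5},{"linear": [0,0,0],"roll": 0,"hand": 5},{"linear": [0,0,0],"roll": 0,"hand": 5},{"linear": [0,0,0],"roll": 0,"hand": 5},{"linear": [0,0,0],"roll": 0,"hand": 5},{"linear": [0,0,0],"roll": 0,"hand": 5}], "grip_force": 25}}

```text
clock: 4.25
tool_pos: [480.9, -71.9, 46.1]
tool_rot: [-0.079, 3.135, -0.009]
contact_force: [-0.4, -0.9, 5.8]
finger_gap: 65.6
```

```bash
python3 -c "
from h import *
st();goto((450,-275,80),np.pi/2+.05)"
```

```text
t 4.25 pos [480.9 -71.9  46.1] ty ang 1.6214 tz [ 0.005 -0.006 -1.   ] F [-0.4 -0.9  5.8] gap 65.6 q [-0.31  0.09  2.03 -0.    1.01 -1.93]
t 4.25 pos [480.9 -71.9  46.1] ty ang 1.6214 tz [ 0.005 -0.006 -1.   ] F [-0.4 -0.9  5.8] gap 65.6 q [-0.31  0.09  2.03 -0.    1.01 -1.93]
lin cm [  4.09 -20.15  -3.29] roll 0.04
```

{"api": "apply_moves", "payload": {"rows": [{"linear": [0,0,-1.5],"roll": 0,"hand": 5},{"linear": [0.5,0,-3],"roll": 0,"hand": 5},{"linear": [2,-3,-3.3],"roll": 0,"hand": 5},{"linear": [3.5,-7,-3.3],"roll": 0,"hand": 5},{"linear": [4.1,-11,-3.3],"roll": 0,"hand": 5},{"linear": [4.1,-15,-3.3],"roll": 0,"hand": 5},{"linear": [4.1,-18.5,-3.3],"roll": 0,"hand": 5},{"linear": [4.1,-20.2,-2.5],"roll": 0,"hand": 5},{"linear": [4.1,-20.2,-1.2],"roll": 0,"hand": 5},{"linear": [4.1,-20.2,-0.2],"roll": 0,"hand": 5}]}}

```text
clock: 5.25
tool_pos: [448.5, -274.5, 46.7]
tool_rot: [-0.078, 3.138, -0.004]
contact_force: [0.0, 0.4, -6.3]
finger_gap: 65.6
```

```bash
python3 -c "
from h import *
st();snap('top','t2')"
```

```text
t 5.25 pos [ 448.5 -274.5   46.7] ty ang 1.6203 tz [ 0.002 -0.003 -1.   ] F [ 0.   0.4 -6.3] gap 65.6 q [-0.7   0.19  1.93 -0.    1.03 -2.32]
```

View pics/t2.png

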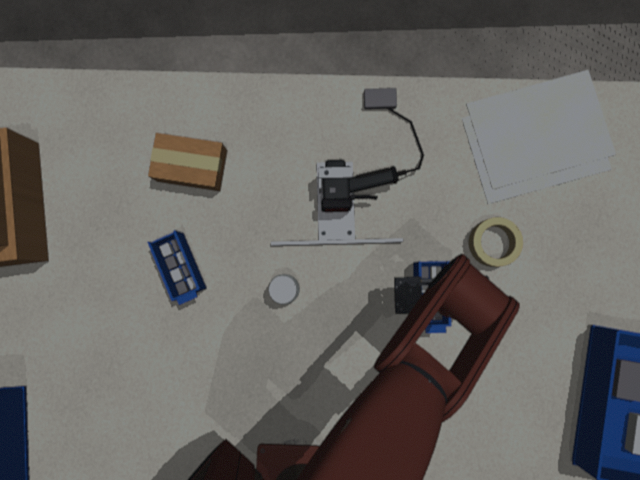

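{"api": "apply_moves", "payload": {"rows": [{"linear": [0,0,0.1],"roll": 0,"hand": 5},{"linear": [0,0,0.1],"roll": 0,"hand": 5},{"linear": [0,0,0.1],"roll": 0,"hand": 8.7},{"linear": [0,0,0.1],"roll": 0,"hand": 8.7},{"linear": [0,0,0.1],"roll": 0,"hand": 8.7},{"linear": [0,0,0.1],"roll": 0,"hand": 8.7},{"linear": [0,0,0.1],"roll": 0,"hand": 8.7},{"linear": [0,0,-2],"roll": 0,"hand": 8.7},{"linear": [0,0,-5],"roll": 0,"hand": 8.7},{"linear": [0,0,-9],"roll": 0,"hand": 8.7}]}}

```text
clock: 6.3
tool_pos: [447.0, -272.7, 135.0]
tool_rot: [0.079, -3.139, 0.0]
contact_force: [0.0, -0.8, 0.2]
finger_gap: 87.0
```

```bash
python3 -c "
from h import *
goto((500,-70,260),np.pi/2+.0616)
goto((520,220,260),np.pi/2+.06)"
```

```text
t 6.3 pos [ 447.  -272.7  135. ] ty ang 1.6211 tz [-0.001 -0.    -1.   ] F [ 0.  -0.8  0.2] gap 87.0 q [-0.7   0.06  1.87 -0.    1.21 -2.32]
lin cm [ -6.3   19.98 -12.51] roll -0.65
t 6.3 pos [ 447.  -272.7  135. ] ty ang 1.6211 tz [-0.001 -0.    -1.   ] F [ 0.  -0.8  0.2] gap 87.0 q [-0.7   0.06  1.87 -0.    1.21 -2.32]
lin cm [ -9.76  48.84 -12.51] roll -0.56
```

{"api": "apply_moves", "payload": {"rows": [{"linear": [0,0,-4],"roll": 0,"hand": 8.7},{"linear": [-1,2,-7],"roll": 0,"hand": 8.7},{"linear": [-3,6,-10],"roll": 0,"hand": 8.7},{"linear": [-5,10,-12.5],"roll": -0.6,"hand": 8.7},{"linear": [-7,14,-12.5],"roll": -0.6,"hand": 8.7},{"linear": [-9,17.5,-12.5],"roll": -0.6,"hand": 8.7},{"linear": [-10.3,19.7,-12.5],"roll": -0.6,"hand": 8.7},{"linear": [-10.3,19.7,-12.5],"roll": -0.6,"hand": 8.7},{"linear": [-10.3,19.7,-12.5],"roll": -0.6,"hand": 8.7},{"linear": [-10.3,19.7,-12.5],"roll": -0.6,"hand": 8.7}]}}

```text
clock: 7.3
tool_pos: [539.6, -71.6, 259.7]
tool_rot: [0.094, -3.138, 0.001]
contact_force: [0.1, 0.5, 0.1]
finger_gap: 86.9
```

```bash
python3 -c "
from h import *
st();m,a=snap('wrist','w3')
cv2.imwrite('pics/w3z.png',cv2.resize(a[150:440,140:480],None,fx=2.05,fy=2.05,interpolation=cv2.INTER_CUBIC))
goto((510,240,250),np.pi/2+.38)"
```

```text
t 7.3 pos [539.6 -71.6 259.7] ty ang 1.6307 tz [-0.002 -0.    -1.   ] F [0.1 0.5 0.1] gap 86.9 q [-0.28  0.01  1.69 -0.    1.45 -1.91]
t 7.35 pos [539.6 -71.9 259.7] ty ang 1.6301 tz [-0.002 -0.    -1.   ] F [-0.1 -0.3 -0. ] gap 87.0 q [-0.28  0.01  1.69 -0.    1.45 -1.91]
lin cm [ 1.11 31.31  0.97] roll -18.37
```

View pics/w3.png

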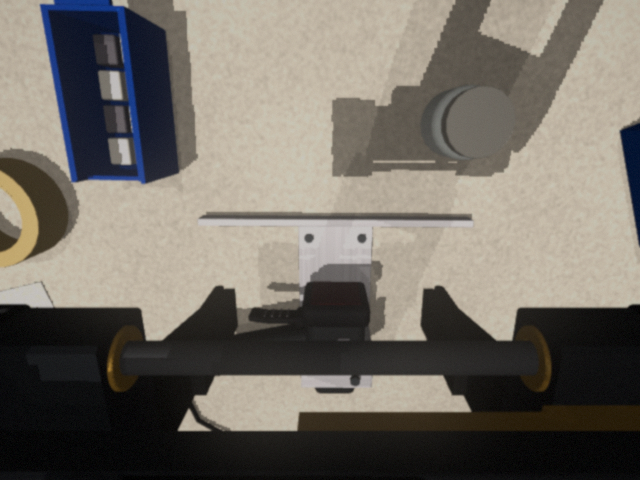

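View pics/w3z.png

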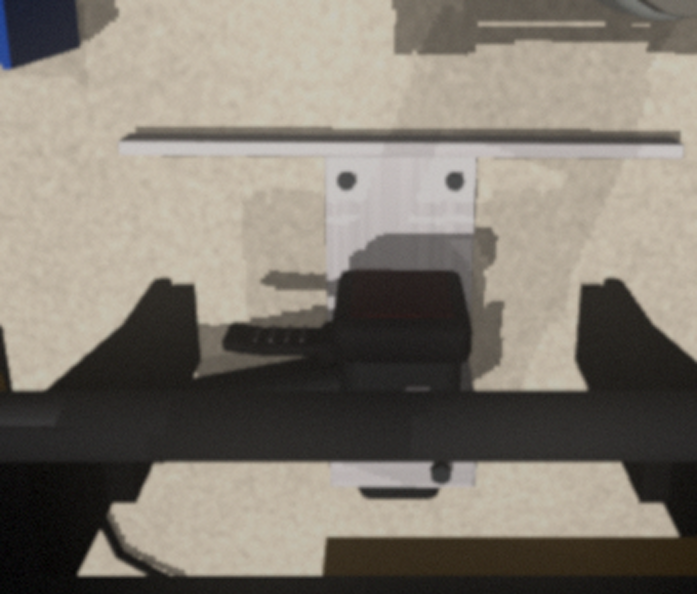

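```bash
python3 - <<'E'
from h import *
import math
m,a=load('w3'); g=cv2.cvtColor(a,cv2.COLOR_BGR2GRAY).astype(float)
P=[];Q=[]
for u in range(210,465,4):
    col=g[208:236,u-1:u+2].mean(1); d=np.diff(col); 
    k=int(np.argmax(d)); 
    if 0<k<len(d)-1:
        den=d[k-1]-2*d[k]+d[k+1]; off=.5*(d[k-1]-d[k+1])/den if den else 0
        P.append(onz(m,(u,208+k+.5+off),20)[:2])
P=np.array(P)
for _ in range(3):
    c=np.polyfit(P[:,1],P[:,0],1); r=P[:,0]-np.polyval(c,P[:,1]); P=P[abs(r)<max(1,2*r.std())]
print(len(P),r.std(),'yaw',-math.atan(c[0]),'x at y',np.polyval(c,[-212,-64,85]))
Z=lambda u,v:(140+(u+.5)/2.05-.5,150+(v+.5)/2.05-.5)
print('ends far top edge',[onz(m,Z(*p),20)[:2].round(1) for p in ((120,153),(682,157))])
print('plate edges z0-ish',[onz(m,Z(*p),3)[:2].round(1) for p in ((327,200),(475,200))])
print('bolts',[onz(m,Z(*p),6)[:2].round(1) for p in ((346,181),(455,181))])
print('trig far end near top? z63',[onz(m,Z(*p),63)[:2].round(1) for p in ((226,325),(310,326))])
print('head z91 front',[onz(m,Z(*p),91)[:2].round(1) for p in ((334,352),(470,357))])
for n in ('w2','w3'):
  m,a=load(n)
m2,_=load('w2')
# next bin current from w3? done rim
print('done rim', [onz(load('w3')[0],p,80)[:2].round(1) for p in ((42,8),(123,10),(73,181),(146,183))])
E
```

```text
64 0.07311164887194727 yaw 0.053533596669911476 x at y [561.91449592 553.98394626 545.9998118 ]
ends far top edge [array([ 568.7, -212.4]), array([553. ,  85.7])]
plate edges z0-ish [array([ 593.8, -102.8]), array([588.8, -19.5])]
bolts [array([581.2, -92.4]), array([577.5, -32. ])]
trig far end near top? z63 [array([ 644.1, -147.7]), array([ 642.1, -105.1])]
head z91 front [array([640.7, -91.1]), array([639.4, -26.5])]
done rim [array([ 382.4, -308.3]), array([ 380.1, -244.4]), array([ 518.7, -302.6]), array([ 516.6, -237.4])]
```

```bash
python3 -c "
from h import *
goto((525,300,240),np.pi/2+.43)"
```

```text
t 7.35 pos [539.6 -71.9 259.7] ty ang 1.6301 tz [-0.002 -0.    -1.   ] F [-0.1 -0.3 -0. ] gap 87.0 q [-0.28  0.01  1.69 -0.    1.45 -1.91]
lin cm [-0.75 37.21  1.96] roll -21.24
```

{"api": "apply_moves", "payload": {"rows": [{"linear": [0,4,0],"roll": -2.5,"hand": 8.7},{"linear": [0,8.5,0],"roll": -5,"hand": 8.7},{"linear": [-0.2,13,0.5],"roll": -8,"hand": 8.7},{"linear": [-0.4,17.5,1],"roll": -11,"hand": 8.7},{"linear": [-0.5,22,1.5],"roll": -14,"hand": 8.7},{"linear": [-0.6,26.5,2],"roll": -17,"hand": 8.7},{"linear": [-0.7,31,2],"roll": -20,"hand": 8.7},{"linear": [-0.8,35,2],"roll": -21.2,"hand": 8.7},{"linear": [-0.8,37.2,2],"roll": -21.2,"hand": 8.7},{"linear": [-0.8,37.2,2],"roll": -21.2,"hand": 8.7}]}}

```text
clock: 8.35
tool_pos: [525.3, 301.5, 239.4]
tool_rot: [0.672, -3.067, -0.001]
contact_force: [-0.7, -1.0, 0.5]
finger_gap: 87.4
```

```bash
python3 -c "
from h import *
st();m,a=snap('wrist','w4')
cv2.imwrite('pics/w4z.png',cv2.resize(a[40:330,200:440],None,fx=2.05,fy=2.05,interpolation=cv2.INTER_CUBIC))"
```

```text
t 8.35 pos [525.3 301.5 239.4] ty ang 2.0019 tz [-0.002  0.    -1.   ] F [-0.7 -1.   0.5] gap 87.4 q [ 0.39  0.17  1.56  0.    1.42 -1.61]
```

View pics/w4z.png

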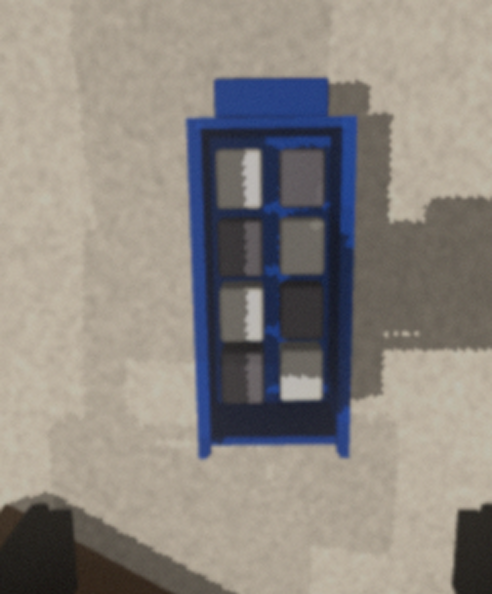

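```bash
python3 - <<'E'
from h import *
m,_=load('w4')
Z=lambda u,v:(200+(u+.5)/2.05-.5,40+(v+.5)/2.05-.5)
c=[onz(m,Z(*p),80)[:2] for p in ((187,119),(357,118),(198,459),(350,459))]
c=np.array(c);print(c.round(1))
b=(c[0]+c[1])/2;f=(c[2]+c[3])/2;print('mid',(b+f)/2,'yaw',np.arctan2(*(f-b)[::-1]),'len',np.linalg.norm(f-b), 'yaw w',np.arctan2(*(c[1]-c[0])[::-1])-np.pi/2)
m1,_=load('w1');C=lambda u,v:(330+(u+.5)/3.5-.5,160+(v+.5)/3.5-.5)
for a,q in (((68,152),(187,119)),((285,80),(357,118)),((224,553),(198,459))): print([np.round(x,1) for x in tri([(m1,C(*a)),(m,Z(*q))])])
goto((494,292,45),np.pi/2+.43)
E
```

```text
[[443.9 231.7]
 [416.2 291.2]
 [570.5 290.7]
 [542.7 351.3]]
mid [493.34464251 291.1919589 ] yaw 0.439847285530299 len 139.83705751514407 yaw w 0.43615483642143626
[array([443.8, 231.8,  79.9]), array([0.2, 0.2])]
[array([417.6, 290.1,  90.6]), array([0.4, 0.4])]
[array([569.8, 291. ,  81. ]), array([0.5, 0.5])]
t 8.4 pos [525.6 299.9 239.4] ty ang 2.001 tz [-0.002 -0.001 -1.   ] F [ 0.  -0.7 -0.5] gap 86.7 q [ 0.39  0.16  1.56 -0.    1.42 -1.61]
lin cm [ 3.16  0.6  19.44] roll 0.01
```

{"api": "apply_moves", "payload": {"rows": [{"linear": [1,0.2,3],"roll": -0.4,"hand": 8.7},{"linear": [2,0.4,6],"roll": -0.4,"hand": 8.7},{"linear": [3,0.55,9],"roll": -0.4,"hand": 8.7},{"linear": [3.25,0.55,12],"roll": -0.4,"hand": 8.7},{"linear": [3.25,0.55,14.5],"roll": -0.4,"hand": 8.7},{"linear": [3.25,0.55,17],"roll": -0.4,"hand": 8.7},{"linear": [3.25,0.55,18.8],"roll": -0.4,"hand": 8.7},{"linear": [3.25,0.55,19.4],"roll": -0.4,"hand": 8.7},{"linear": [3.25,0.55,19.4],"roll": -0.4,"hand": 8.7},{"linear": [3.25,0.55,19.4],"roll": -0.4,"hand": 8.7}]}}

```text
clock: 9.4
tool_pos: [494.4, 290.6, 46.6]
tool_rot: [0.679, -3.067, 0.001]
contact_force: [0.2, 0.1, -0.7]
finger_gap: 87.3
```

{"api": "apply_moves", "payload": {"rows": [{"linear": [0,0,0],"roll": 0,"hand": 5},{"linear": [0,0,0],"roll": 0,"hand": 5},{"linear": [0,0,0],"roll": 0,"hand": 5},{"linear": [0,0,0],"roll": 0,"hand": 5},{"linear": [0,0,0],"roll": 0,"hand": 5},{"linear": [0,0,0],"roll": 0,"hand": 5},{"linear": [0,0,0],"roll": 0,"hand": 5},{"linear": [0,0,-0.5],"roll": 0,"hand": 5},{"linear": [0,0,-1.5],"roll": 0,"hand": 5},{"linear": [0,0,-3],"roll": 0,"hand": 5}], "grip_force": 25}}

```text
clock: 10.4
tool_pos: [493.2, 290.1, 75.9]
tool_rot: [0.679, -3.064, 0.001]
contact_force: [-0.6, 0.9, -3.8]
finger_gap: 65.9
```

```bash
python3 -c "
from h import *
goto((460,291,165),np.pi/2+.055)
goto((460,-68.5,165),np.pi/2+.055)
goto((460,-68.5,60),np.pi/2+.055)"
```

```text
t 10.4 pos [493.2 290.1  75.9] ty ang 2.0068 tz [-0.003 -0.002 -1.   ] F [-0.6  0.9 -3.8] gap 65.9 q [ 0.39  0.25  1.78 -0.    1.11 -1.61]
lin cm [ 3.    1.48 -8.9 ] roll 21.83
t 10.4 pos [493.2 290.1  75.9] ty ang 2.0068 tz [-0.003 -0.002 -1.   ] F [-0.6  0.9 -3.8] gap 65.9 q [ 0.39  0.25  1.78 -0.    1.11 -1.61]
lin cm [ 18.18 -31.11  -8.83] roll 21.83
t 10.4 pos [493.2 290.1  75.9] ty ang 2.0068 tz [-0.003 -0.002 -1.   ] F [-0.6  0.9 -3.8] gap 65.9 q [ 0.39  0.25  1.78 -0.    1.11 -1.61]
lin cm [ 18.14 -31.1    1.67] roll 21.83
```

{"api": "apply_moves", "payload": {"rows": [{"linear": [0.3,-0.3,-4],"roll": 1,"hand": 5},{"linear": [1.5,-2,-8],"roll": 4,"hand": 5},{"linear": [3.5,-5.5,-9],"roll": 7,"hand": 5},{"linear": [6,-9.5,-9.2],"roll": 10,"hand": 5},{"linear": [8.5,-13.8,-9.2],"roll": 13,"hand": 5},{"linear": [11,-18,-9],"roll": 16,"hand": 5},{"linear": [13.5,-22.3,-8.9],"roll": 19,"hand": 5},{"linear": [15.8,-26.5,-8.9],"roll": 21.8,"hand": 5},{"linear": [17.6,-30,-8.8],"roll": 21.8,"hand": 5},{"linear": [18.2,-31.1,-8.8],"roll": 21.8,"hand": 5}]}}

```text
clock: 11.4
tool_pos: [459.7, -72.1, 165.9]
tool_rot: [0.082, -3.138, 0.006]
contact_force: [0.6, -0.2, -3.4]
finger_gap: 65.9
```

```bash
python3 -c "
from h import *
goto((463,-68.6,48),np.pi/2+.055)"
```

```text
t 11.4 pos [459.7 -72.1 165.9] ty ang 1.6227 tz [-0.002 -0.004 -1.   ] F [ 0.6 -0.2 -3.4] gap 65.9 q [-0.32 -0.12  1.99 -0.    1.27 -1.94]
lin cm [-0.38  0.37 11.79] roll -0.18
```

{"api": "apply_moves", "payload": {"rows": [{"linear": [-0.2,0.2,2],"roll": -0.2,"hand": 5},{"linear": [-0.4,0.4,4.5],"roll": -0.2,"hand": 5},{"linear": [-0.4,0.4,7],"roll": -0.2,"hand": 5},{"linear": [-0.4,0.4,9],"roll": -0.2,"hand": 5},{"linear": [-0.4,0.4,10.5],"roll": -0.2,"hand": 5},{"linear": [-0.4,0.4,11.3],"roll": -0.2,"hand": 5},{"linear": [-0.4,0.4,11.7],"roll": -0.2,"hand": 5},{"linear": [-0.4,0.4,11.8],"roll": -0.2,"hand": 5},{"linear": [-0.4,0.4,11.8],"roll": -0.2,"hand": 5},{"linear": [-0.4,0.4,11.8],"roll": -0.2,"hand": 5}]}}

```text
clock: 12.4
tool_pos: [463.9, -68.4, 48.7]
tool_rot: [0.087, -3.14, 0.006]
contact_force: [-0.5, 0.3, -3.3]
finger_gap: 65.9
```

```bash
python3 -c "
from h import *
goto((480,-67.7,46.5),np.pi/2+.055)
m,a=snap('scene','s5')
cv2.imwrite('pics/s5z.png',cv2.resize(a[150:320,190:420],None,fx=3.2,fy=3.2,interpolation=cv2.INTER_CUBIC))
m,a=snap('wrist','w5')
"
```

```text
t 12.4 pos [463.9 -68.4  48.7] ty ang 1.6262 tz [-0.001 -0.004 -1.   ] F [-0.5  0.3 -3.3] gap 65.9 q [-0.31  0.05  2.07 -0.    1.02 -1.94]
lin cm [-1.61 -0.01  0.22] roll 0.03
```

View pics/s5z.png

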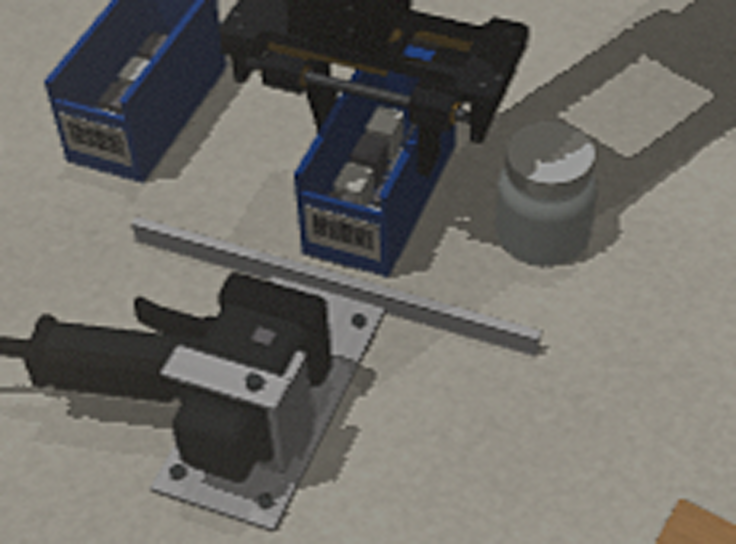

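View pics/w5.png

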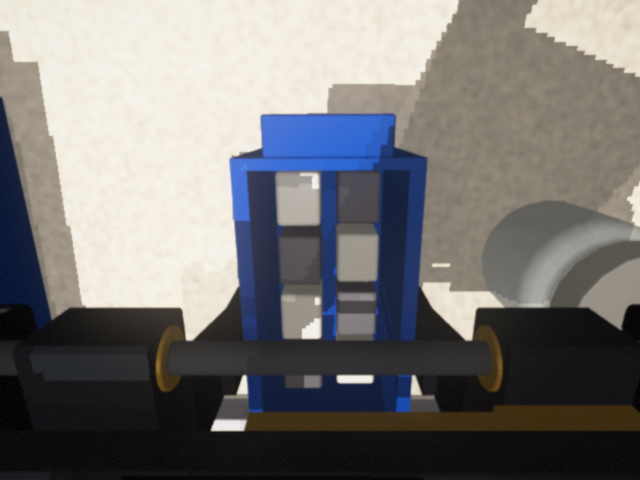

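{"api": "apply_moves", "payload": {"rows": [{"linear": [-0.2,0,0.15],"roll": 0,"hand": 5},{"linear": [-0.5,0,0.2],"roll": 0,"hand": 5},{"linear": [-0.8,0,0.2],"roll": 0,"hand": 5},{"linear": [-1.1,0,0.2],"roll": 0,"hand": 5},{"linear": [-1.3,0,0.2],"roll": 0,"hand": 5},{"linear": [-1.5,0,0.2],"roll": 0,"hand": 5},{"linear": [-1.6,0,0.2],"roll": 0,"hand": 5},{"linear": [-1.7,0,0.2],"roll": 0,"hand": 5},{"linear": [-1.8,0,0.2],"roll": 0,"hand": 5},{"linear": [-1.8,0,0.2],"roll": 0,"hand": 5}]}}

```text
clock: 13.5
tool_pos: [482.2, -67.7, 47.3]
tool_rot: [0.087, -3.14, 0.007]
contact_force: [-4.4, -0.7, 5.8]
finger_gap: 65.8
```

```bash
python3 -c "
from h import *
goto((486,-67.4,46),np.pi/2+.055)
m,a=snap('scene','s6')
cv2.imwrite('pics/s6z.png',cv2.resize(a[150:320,190:420],None,fx=3.2,fy=3.2,interpolation=cv2.INTER_CUBIC))"
```

```text
t 13.5 pos [482.2 -67.7  47.3] ty ang 1.6264 tz [-0.001 -0.004 -1.   ] F [-4.4 -0.7  5.8] gap 65.8 q [-0.3   0.1   2.02 -0.01  1.02 -1.92]
lin cm [-0.38  0.01  0.13] roll 0.03
```

View pics/s6z.png

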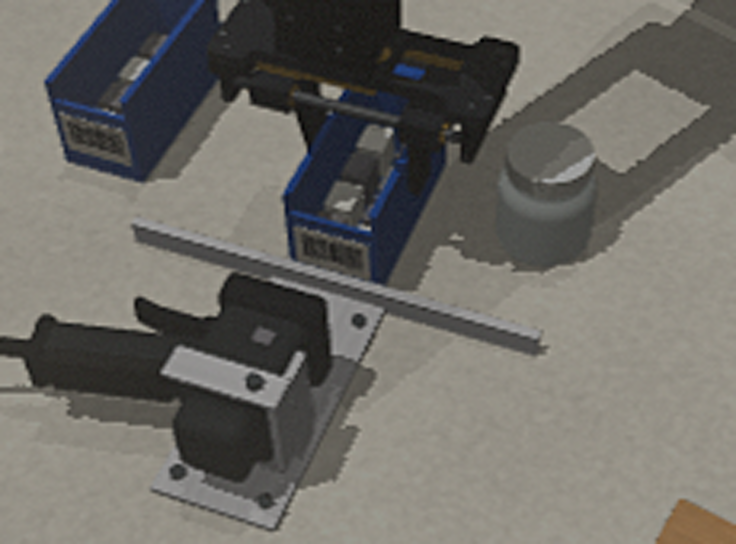

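{"api": "apply_moves", "payload": {"rows": [{"linear": [-0.05,0,-0.05],"roll": 0,"hand": 5},{"linear": [-0.1,0,-0.05],"roll": 0,"hand": 5},{"linear": [-0.15,0,-0.05],"roll": 0,"hand": 5},{"linear": [-0.2,0,-0.05],"roll": 0,"hand": 5},{"linear": [-0.25,0,-0.05],"roll": 0,"hand": 5},{"linear": [-0.3,0,-0.05],"roll": 0,"hand": 5},{"linear": [-0.3,0,-0.05],"roll": 0,"hand": 5},{"linear": [-0.3,0,-0.05],"roll": 0,"hand": 5},{"linear": [-0.3,0,-0.05],"roll": 0,"hand": 5},{"linear": [-0.3,0,-0.05],"roll": 0,"hand": 5}]}}

```text
clock: 14.55
tool_pos: [485.1, -67.5, 47.8]
tool_rot: [0.087, -3.14, 0.007]
contact_force: [0.4, -0.1, -3.6]
finger_gap: 65.8
```

{"api": "apply_moves", "payload": {"rows": [{"linear": [-0.05,0,0.05],"roll": 0,"hand": 5},{"linear": [-0.1,0,0.08],"roll": 0,"hand": 5},{"linear": [-0.15,0,0.08],"roll": 0,"hand": 5},{"linear": [-0.2,0,0.08],"roll": 0,"hand": 5},{"linear": [-0.25,0,0.08],"roll": 0,"hand": 5},{"linear": [-0.3,0,0.08],"roll": 0,"hand": 5},{"linear": [-0.3,0,0.08],"roll": 0,"hand": 5},{"linear": [-0.3,0,0.08],"roll": 0,"hand": 5},{"linear": [-0.3,0,0.08],"roll": 0,"hand": 5},{"linear": [-0.3,0,0.08],"roll": 0,"hand": 5}]}}

```text
clock: 15.55
tool_pos: [485.7, -67.5, 47.3]
tool_rot: [0.087, -3.134, 0.006]
contact_force: [-13.5, -0.6, 11.2]
finger_gap: 66.0
```

```bash
python3 -c "
from h import *
o,r=st();print(o['torque'])
m,a=snap('scene','s7')
cv2.imwrite('pics/s7z.png',cv2.resize(a[190:270,250:350],None,fx=7,fy=7,interpolation=cv2.INTER_CUBIC))"
```

```text
t 15.55 pos [485.7 -67.5  47.3] ty ang 1.6266 tz [-0.006 -0.004 -1.   ] F [-13.5  -0.6  11.2] gap 66.0 q [-0.29  0.11  2.01 -0.01  1.03 -1.92]
[-0.00312383  2.13222932 -0.12854807]
```

View pics/s7z.png

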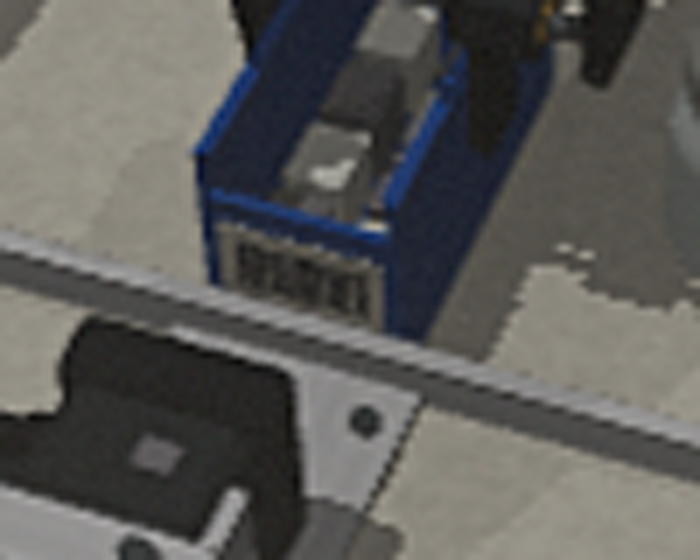

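{"api": "apply_moves", "payload": {"rows": [{"linear": [-0.08,0,0],"roll": 0,"hand": 5},{"linear": [-0.05,0,-0.02],"roll": 0,"hand": 5},{"linear": [-0.04,0,-0.02],"roll": 0,"hand": 5},{"linear": [-0.04,0,-0.02],"roll": 0,"hand": 8.7},{"linear": [-0.04,0,-0.02],"roll": 0,"hand": 8.7},{"linear": [-0.04,0,-0.02],"roll": 0,"hand": 8.7},{"linear": [-0.04,0,-0.02],"roll": 0,"hand": 8.7},{"linear": [-0.04,0,-0.02],"roll": 0,"hand": 8.7},{"linear": [-0.04,0,-0.02],"roll": 0,"hand": 8.7},{"linear": [-0.04,0,-0.02],"roll": 0,"hand": 8.7}]}}

```text
clock: 16.6
tool_pos: [486.2, -67.4, 47.5]
tool_rot: [0.087, -3.134, 0.006]
contact_force: [-0.9, -0.1, 0.3]
finger_gap: 86.8
```

```bash
python3 -c "
from h import *
o,r=st()
goto((510,-70,230),np.pi/2+.055)"
```

```text
t 16.6 pos [486.2 -67.4  47.5] ty ang 1.6266 tz [-0.006 -0.004 -1.   ] F [-0.9 -0.1  0.3] gap 86.8 q [-0.29  0.11  2.01 -0.01  1.03 -1.92]
t 16.6 pos [486.2 -67.4  47.5] ty ang 1.6266 tz [-0.006 -0.004 -1.   ] F [-0.9 -0.1  0.3] gap 86.8 q [-0.29  0.11  2.01 -0.01  1.03 -1.92]
lin cm [ -2.25  -0.46 -18.26] roll 0.05
```

{"api": "apply_moves", "payload": {"rows": [{"linear": [0,0,-2],"roll": 0,"hand": 8.7},{"linear": [0,0,-5],"roll": 0,"hand": 8.7},{"linear": [0,0,-8.5],"roll": 0,"hand": 8.7},{"linear": [-0.8,-0.2,-12],"roll": 0,"hand": 8.7},{"linear": [-1.6,-0.4,-15],"roll": 0,"hand": 8.7},{"linear": [-2.4,-0.5,-18],"roll": 0,"hand": 8.7},{"linear": [-3.4,-0.5,-19.3],"roll": 0,"hand": 8.7},{"linear": [-4,-0.5,-19.3],"roll": 0,"hand": 8.7},{"linear": [-4,-0.5,-19.3],"roll": 0,"hand": 8.7},{"linear": [-4,-0.5,-19.3],"roll": 0,"hand": 8.7}]}}

```text
clock: 17.6
tool_pos: [526.5, -69.1, 238.3]
tool_rot: [0.088, -3.131, 0.005]
contact_force: [0.2, 0.8, -1.3]
finger_gap: 87.3
```

```bash
python3 -c "
from h import *
st();m,a=snap('wrist','w8')
cv2.imwrite('pics/w8z.png',cv2.resize(a[50:345,165:465],None,fx=2.6,fy=2,interpolation=cv2.INTER_CUBIC))
"
```

```text
t 17.6 pos [526.5 -69.1 238.3] ty ang 1.6268 tz [-0.009 -0.003 -1.   ] F [ 0.2  0.8 -1.3] gap 87.3 q [-0.28 -0.01  1.74 -0.01  1.41 -1.9 ]
```

View pics/w8z.png

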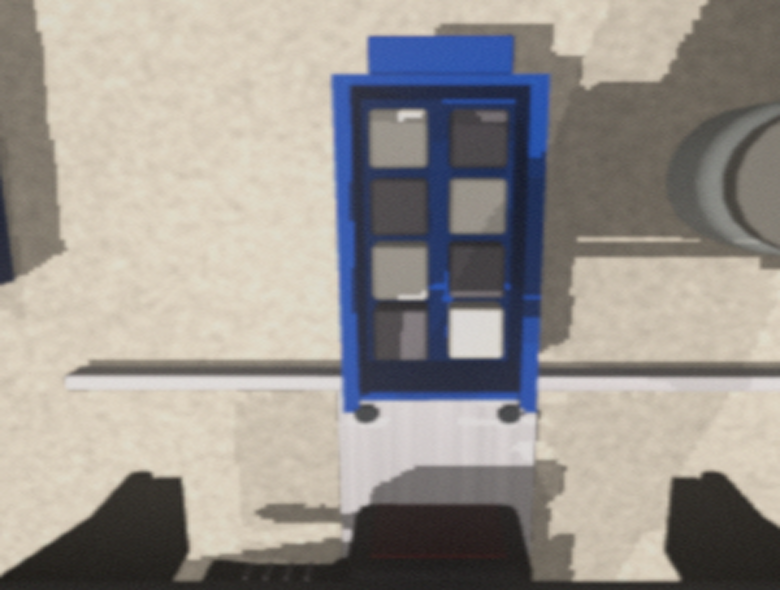

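```bash
python3 - <<'E'
from h import *
m,a=load('w8')
Z=lambda u,v:(165+(u+.5)/2.6-.5,50+(v+.5)/2-.5)
c=np.array([onz(m,Z(*p),80)[:2] for p in ((333,75),(549,75),(345,411),(537,411))]);print(c.round(1))
b=(c[0]+c[1])/2;f=(c[2]+c[3])/2;print('mid',(b+f)/2,'yaw',np.arctan2(*(f-b)[::-1]),'len',np.linalg.norm(f-b), 'yaw w',np.arctan2(*(c[1]-c[0])[::-1])-np.pi/2)
g=cv2.cvtColor(a,cv2.COLOR_BGR2GRAY).astype(float)
P=[]
for u in list(range(205,290,4))+list(range(380,455,4)):
    d=np.diff(g[225:252,u-1:u+2].mean(1));k=int(np.argmax(d))
    if 0<k<len(d)-1:
        den=d[k-1]-2*d[k]+d[k+1]; off=.5*(d[k-1]-d[k+1])/den if den else 0
        P.append(onz(m,(u,225+k+.5+off),20)[:2])
P=np.array(P)
for _ in range(3):
    q=np.polyfit(P[:,1],P[:,0],1); r=P[:,0]-np.polyval(q,P[:,1]); P=P[abs(r)<max(1,2*r.std())]
print('rail yaw',-np.arctan(q[0]),'x at -64',np.polyval(q,-64),r.std())
# ends in row profile
for uu,s in (((170,220),1),((440,500),-1)):
    for dv in (0,): 
        vline=[proj(m,(np.polyval(q,-213 if s>0 else 86)+5,-213 if s>0 else 86,20))[1]]
        v=int(round(vline[0])); row=g[v-1:v+2,uu[0]:uu[1]].mean(0); print(v,row.round(0).astype(int).tolist())
print('plate edges',[onz(m,Z(*p),3)[:2].round(1) for p in ((341,450),(534,450))])
print('head top? z91',[onz(m,Z(*p),91)[:2].round(1) for p in ((350,580),(530,580))])
E
```

```text
[[ 416.1 -104. ]
 [ 412.5  -38.8]
 [ 554.9  -95.9]
 [ 551.2  -30.3]]
mid [483.7020654  -67.25931077] yaw 0.0596778119095946 len 138.9987115747538 yaw w 0.05504553369462717
rail yaw 0.05326039018164934 x at -64 553.9451969740155 0.04542318107620789
242 [203, 208, 212, 213, 212, 210, 206, 206, 210, 213, 215, 216, 213, 211, 209, 208, 206, 205, 204, 202, 212, 217, 219, 219, 218, 219, 219, 218, 219, 218, 219, 218, 219, 219, 218, 219, 219, 219, 218, 220, 219, 220, 219, 219, 219, 219, 220, 219, 218, 219]
243 [201, 201, 200, 201, 202, 202, 203, 201, 202, 201, 201, 203, 204, 209, 214, 216, 216, 217, 217, 216, 217, 217, 216, 217, 217, 217, 217, 217, 217, 216, 217, 218, 217, 217, 217, 215, 208, 206, 207, 208, 210, 209, 210, 209, 208, 208, 208, 210, 210, 210, 210, 212, 213, 212, 212, 210, 210, 208, 211, 210]
plate edges [array([ 604.2, -102.5]), array([599.4, -19.5])]
head top? z91 [array([633.1, -90.7]), array([629.4, -27.1])]
```

```bash
python3 -c "
from h import *
m,_=load('w8')
print([onz(m,p,20)[:2].round(1) for p in ((189.8,242),(475.3,243))])
goto((665,-125.5,200),.0545)"
```

```text
[array([ 567.1, -213.1]), array([551.2,  84.8])]
t 17.65 pos [526.4 -69.1 238.4] ty ang 1.6267 tz [-0.009 -0.003 -1.   ] F [-0.6  0.  -0.2] gap 87.2 q [-0.28 -0.01  1.74 -0.01  1.41 -1.9 ]
lin cm [-13.56  -6.39   3.73] roll 90.08
```

{"api": "apply_moves", "payload": {"rows": [{"linear": [-2,-1,0],"roll": 8.5,"hand": 8.7},{"linear": [-4.5,-2,0],"roll": 17,"hand": 8.7},{"linear": [-7,-3,0.5],"roll": 25.5,"hand": 8.7},{"linear": [-9.5,-4,1],"roll": 34,"hand": 8.7},{"linear": [-12,-5,1.5],"roll": 42.5,"hand": 8.7},{"linear": [-14,-6,2],"roll": 51,"hand": 8.7},{"linear": [-15.6,-6.5,2.5],"roll": 59.5,"hand": 8.7},{"linear": [-15.6,-6.5,3],"roll": 68,"hand": 8.7},{"linear": [-15.6,-6.5,3.5],"roll": 76.5,"hand": 8.7},{"linear": [-15.6,-6.5,3.5],"roll": 85,"hand": 8.7}]}}

```text
clock: 18.65
tool_pos: [683.9, -125.2, 199.0]
tool_rot: [-2.058, -2.361, 0.017]
contact_force: [-0.1, -0.2, -0.1]
finger_gap: 86.6
```

```bash
python3 -c "
from h import *
goto((685,-126,130),.0545)
m,a=snap('wrist','w9')
"
```

```text
t 18.65 pos [ 683.9 -125.2  199. ] ty ang 0.1369 tz [-0.014 -0.002 -1.   ] F [-0.1 -0.2 -0.1] gap 86.6 q [-0.29  0.41  1.33 -0.01  1.41 -0.43]
lin cm [-0.1   0.19  6.9 ] roll 4.72
```

View pics/w9.png

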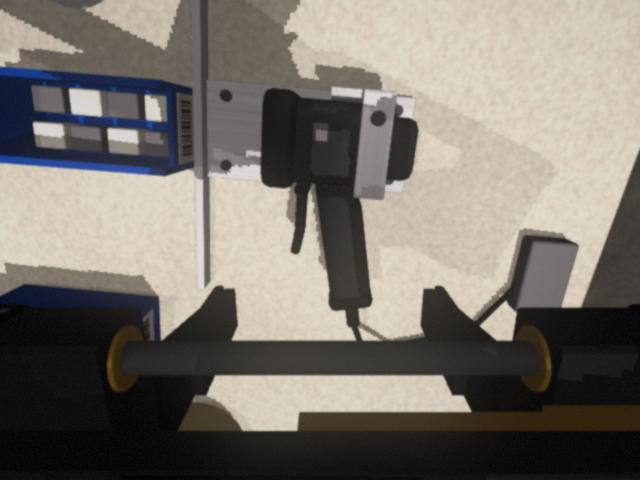

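```bash
python3 - <<'E'
from h import *
m,a=load('w9')
O=np.array([554.2,-64.]);y=.0545;R=np.array([[np.cos(y),np.sin(y)],[-np.sin(y),np.cos(y)]])
def S(uv,z): return (R@(onz(m,uv,z)[:2]-O)).round(1)
for n,p,z in (('trig near top, base',(296,190),63),('trig tip left',(291,250),63),('trig tip right',(300,252),63),('trig mid left',(294,222),63),('handle right edge top',(362,230),68),('handle right edge z52',(362,230),52),('handle left',(323,230),68),('handle end',(350,306),52),('bracket -y edge',(370,199),95),('bracket right',(395,140),95),('head -y edge',(290,187),91),('head left',(262,140),91),('rail near end',(196,285),20)):
    print(n,S(p,z))
s,b=load('s7'); t,c=load('t2')
# bracket corner heights: scene pic s5z coords
q=lambda u,v:(190+(u+.5)/3.2-.5,150+(v+.5)/3.2-.5)
for n,u9,us in (('br -y near',(361,88+0),None),):pass
print('pad pix z52',proj(m,list(O+R.T@np.array([96,-69]))+[63]),'back',proj(m,list(O+R.T@np.array([150,-69]))+[68]))
# bracket top corners: w9 (388,197) right/-y ; scene s5z: far(-y,+x) corner ~(160,374); (+y? ) (270,407)
print('bracket corner', tri([(m,(385,198)),(s,q(160,373))]))
print('bracket corner2', tri([(m,(395,92)),(s,q(270,405))]))
cv2.imwrite('pics/w9z.png',cv2.resize(a[70:330,240:440],None,fx=2.2,fy=2.2,interpolation=cv2.INTER_CUBIC))
E
```

```text
trig near top, base [ 95.3 -37.7]
trig tip left [ 94.  -87.8]
trig tip right [101.5 -88.9]
trig mid left [ 95.1 -63.8]
handle right edge top [150.  -64.4]
handle right edge z52 [151.6 -68.7]
handle left [119.  -67.1]
handle end [ 148.5 -139.8]
bracket -y edge [150.6 -34.1]
bracket right [162.8   7.2]
head -y edge [ 93.3 -31.1]
head left [72.4 -0.4]
rail near end [  -0.7 -146.5]
pad pix z52 [294.71978141 228.31904599] back [361.3431439  235.52369962]
bracket corner (array([717.46194081, -88.6310809 ,  91.4075645 ]), [np.float64(0.3361581915433303), np.float64(0.33615819154338805)])
bracket corner2 (array([711.80180679, -18.83146349,  91.51499692]), [np.float64(1.1477334773307484), np.float64(1.1477334773306578)])
```

View pics/w9z.png

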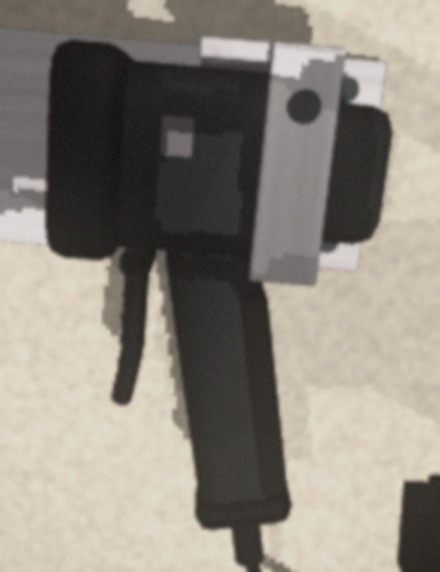

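```bash
python3 -c "
from h import *
goto((684.8,-127,35),.0545)"
```

```text
t 18.7 pos [ 684.1 -125.2  199.6] ty ang 0.1294 tz [-0.013 -0.002 -1.   ] F [ 0.3  0.7 -0. ] gap 87.2 q [-0.29  0.41  1.33 -0.01  1.41 -0.42]
lin cm [-0.18  0.27 16.45] roll 4.29
```

{"api": "apply_moves", "payload": {"rows": [{"linear": [-0.1,0.1,3],"roll": 4.3,"hand": 8.7},{"linear": [-0.2,0.2,6],"roll": 4.3,"hand": 8.7},{"linear": [-0.2,0.2,8],"roll": 4.3,"hand": 8.7},{"linear": [-0.2,0.25,10],"roll": 4.3,"hand": 8.7},{"linear": [-0.2,0.25,12],"roll": 4.3,"hand": 8.7},{"linear": [-0.2,0.25,14],"roll": 4.3,"hand": 8.7},{"linear": [-0.2,0.3,15.5],"roll": 4.3,"hand": 8.7},{"linear": [-0.2,0.3,16.4],"roll": 4.3,"hand": 8.7},{"linear": [-0.2,0.3,16.4],"roll": 4.3,"hand": 8.7},{"linear": [-0.2,0.3,16.4],"roll": 4.3,"hand": 8.7}]}}

```text
clock: 19.7
tool_pos: [685.5, -127.3, 36.1]
tool_rot: [-2.154, -2.276, 0.016]
contact_force: [-0.1, 0.5, 0.3]
finger_gap: 86.9
```

```bash
python3 -c "
from h import *
goto((684.8,-127,35),.0545)
snap('wrist','w10'); m,a=snap('scene','s10')
cv2.imwrite('pics/s10z.png',cv2.resize(a[190:320,190:340],None,fx=4.5,fy=4.5,interpolation=cv2.INTER_CUBIC))
"
```

```text
t 19.7 pos [ 685.5 -127.3   36.1] ty ang 0.0548 tz [-0.013 -0.002 -1.   ] F [-0.1  0.5  0.3] gap 86.9 q [-0.29  0.57  1.44 -0.01  1.15 -0.35]
lin cm [ 0.03 -0.07  0.11] roll 0.02
```

View pics/s10z.png

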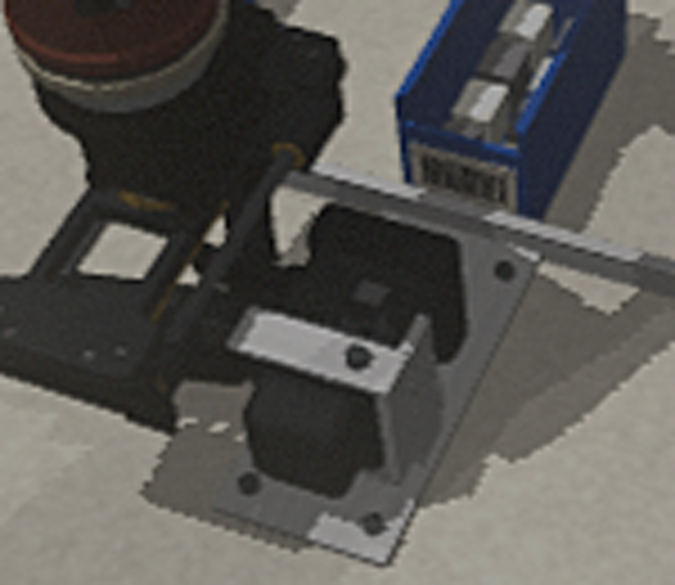

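View pics/w10.png

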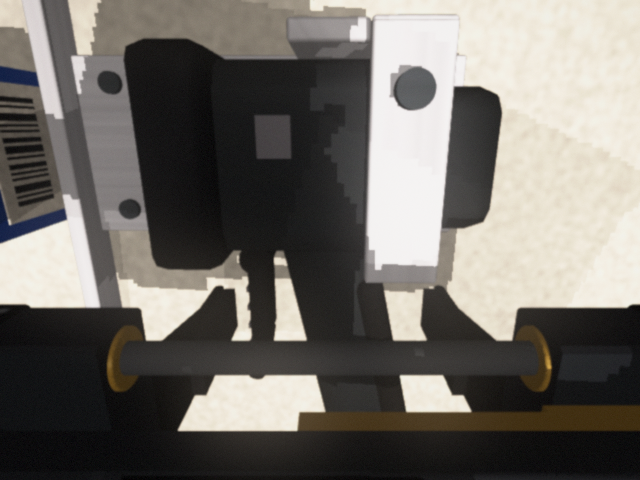

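{"api": "apply_moves", "payload": {"rows": [{"linear": [0,-0.05,0],"roll": 0,"hand": 8},{"linear": [0,-0.05,0],"roll": 0,"hand": 7.5},{"linear": [0,-0.05,0],"roll": 0,"hand": 7},{"linear": [0,-0.05,0],"roll": 0,"hand": 6.8},{"linear": [0,-0.05,0],"roll": 0,"hand": 6.8},{"linear": [0,-0.05,0],"roll": 0,"hand": 6.8},{"linear": [0,-0.05,0],"roll": 0,"hand": 6.8},{"linear": [0,-0.05,0],"roll": 0,"hand": 6.8},{"linear": [0,-0.05,0],"roll": 0,"hand": 6.8},{"linear": [0,-0.05,0],"roll": 0,"hand": 6.8}], "grip_force": 25}}

```text
clock: 20.8
tool_pos: [685.7, -127.5, 37.0]
tool_rot: [-2.156, -2.277, 0.015]
contact_force: [-0.5, 0.4, -0.4]
finger_gap: 67.8
```

{"api": "apply_moves", "payload": {"rows": [{"linear": [0,0,0],"roll": 0,"hand": 6.7},{"linear": [0,0,0],"roll": 0,"hand": 6.6},{"linear": [0,0,0],"roll": 0,"hand": 6.5},{"linear": [0,0,0],"roll": 0,"hand": 4},{"linear": [0,0,0],"roll": 0,"hand": 4},{"linear": [0,0,0],"roll": 0,"hand": 4},{"linear": [0,0,0],"roll": 0,"hand": 4},{"linear": [0,0,0],"roll": 0,"hand": 4},{"linear": [0,0,0],"roll": 0,"hand": 4},{"linear": [0,0,0],"roll": 0,"hand": 4}], "grip_force": 25}}

```text
clock: 21.8
tool_pos: [686.5, -127.6, 36.8]
tool_rot: [-2.157, -2.278, 0.014]
contact_force: [5.0, -2.7, -4.5]
finger_gap: 50.6
```

```bash
python3 -c "
from h import *
st(); snap('wrist','w11')"
```

```text
t 21.8 pos [ 686.5 -127.6   36.8] ty ang 0.0549 tz [-0.009 -0.003 -1.   ] F [ 5.  -2.7 -4.5] gap 50.6 q [-0.29  0.57  1.44 -0.01  1.14 -0.35]
```

View pics/w11.png

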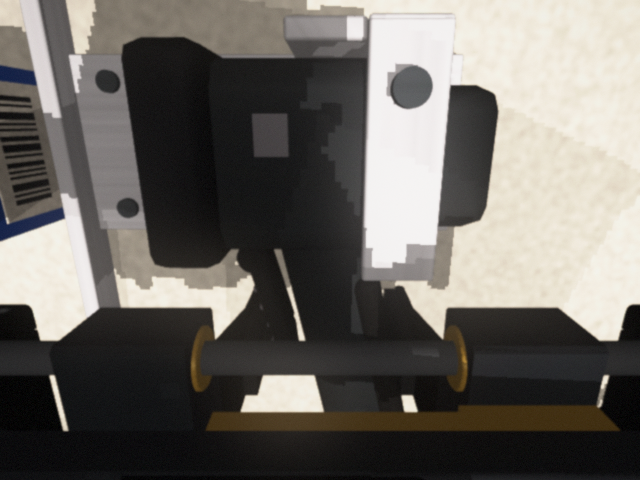

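{"api": "apply_moves", "payload": {"rows": [{"linear": [0,0,0],"roll": 0,"hand": 4},{"linear": [0,0,0],"roll": 0,"hand": 6.5},{"linear": [0,0,0],"roll": 0,"hand": 8.7},{"linear": [0,0,0],"roll": 0,"hand": 8.7},{"linear": [0,0,0],"roll": 0,"hand": 8.7},{"linear": [0,0,0],"roll": 0,"hand": 8.7},{"linear": [0,0,0],"roll": 0,"hand": 8.7},{"linear": [0,0,0],"roll": 0,"hand": 8.7},{"linear": [0,0,0],"roll": 0,"hand": 8.7},{"linear": [0,0,0],"roll": 0,"hand": 8.7}], "grip_force": 35}}

```text
clock: 22.85
tool_pos: [686.6, -127.6, 36.8]
tool_rot: [-2.157, -2.278, 0.014]
contact_force: [-0.8, -0.5, -0.4]
finger_gap: 86.6
```

```bash
python3 - <<'E'
from h import *
goto((686,-127,180),.0545); snap('wrist','w12')
# trigger angle in w11 from lever edge vs w12
for n in ('w10','w11','w12'):
    _,a=load(n); cv2.imwrite(f'pics/{n}q.png',cv2.resize(a[235:345,210:420],None,fx=3.5,fy=3.5,interpolation=cv2.INTER_CUBIC)*1)
a=np.vstack([cv2.convertScaleAbs(cv2.imread(f'pics/{n}q.png'),alpha=2.5) for n in ('w11','w12')])
cv2.imwrite('pics/cmp.png',cv2.resize(a,None,fx=.75,fy=.75))
E
```

```text
t 22.85 pos [ 686.6 -127.6   36.8] ty ang 0.0549 tz [-0.009 -0.003 -1.   ] F [-0.8 -0.5 -0.4] gap 86.6 q [-0.29  0.57  1.44 -0.01  1.14 -0.35]
lin cm [  0.02  -0.19 -14.32] roll 0.02
```

View pics/cmp.png

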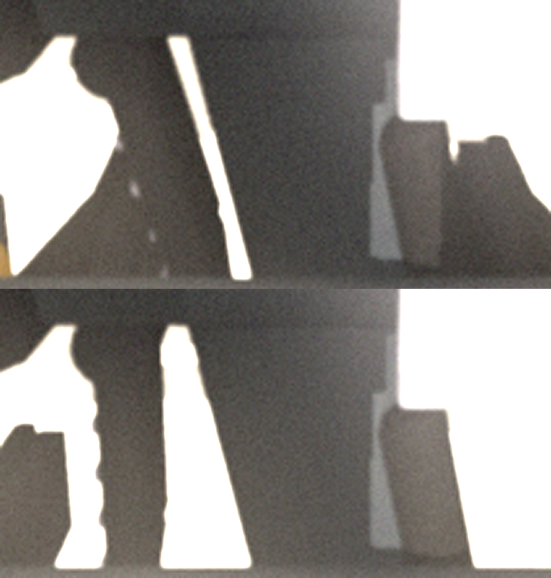

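```bash
python3 - <<'E'
from h import *
Z=lambda u,v:(210+(u+.5)/2.625-.5,235+(v+.5)/2.625-.5)
for n,pts,dy in (('w11',((170,42),(212,200),(230,275)),0),('w12',((161,345),(162,450),(163,560)),289)):
    m,_=load(n); P=np.array([onz(m,Z(u,v-dy),63)[:2] for u,v in pts]); d=P[-1]-P[0]; print(P.round(1),'ang',np.arctan2(d[0],-d[1])-.0545)
for z in (41,63):
    m,_=load('w11');a=[onz(m,Z(*p),z)[:2] for p in ((170,42),(230,275))];m2,_=load('w12');b=[onz(m2,Z(*p),z)[:2] for p in ((161,56),(163,271))]
    f=lambda q:np.arctan2((q[1]-q[0])[0],-(q[1]-q[0])[1]); print(z,f(a)-f(b))
E
```

```text
[[ 663.7  -92.1]
 [ 670.4 -117. ]
 [ 673.5 -129.8]] ang 0.19901569102285077
[[ 662.5  -94.3]
 [ 662.8 -111. ]
 [ 663.1 -129.7]] ang -0.03679807720735806
41 0.23581376823021488
63 0.23581376823020883
```

```bash
python3 - <<'E'
from h import *
for z in (41,63):
  res=[]
  for n,(u0,v0),(u1,v1) in (('w11',(170,42),(230,275)),('w12',(161,56),(163,271))):
    m,a=load(n); g=cv2.GaussianBlur(cv2.cvtColor(a,cv2.COLOR_BGR2GRAY),(1,3),0).astype(float)
    Z=lambda u,v:(210+(u+.5)/2.625-.5,235+(v+.5)/2.625-.5)
    A=Z(u0,v0);B=Z(u1,v1);P=[]
    for v in range(int(A[1])+6,int(B[1])-2):
        u=A[0]+(B[0]-A[0])*(v-A[1])/(B[1]-A[1]); k0=int(round(u))-5
        d=np.diff(g[v,k0:k0+9]);k=int(np.argmax(d[1:-1]))+1
        den=d[k-1]-2*d[k]+d[k+1]; P.append(onz(m,(k0+k+.5+.5*(d[k-1]-d[k+1])/den,v),z)[:2])
    P=np.array(P); 
    c=np.polyfit(-P[:,1],P[:,0],1); r=P[:,0]-np.polyval(c,-P[:,1]);k=abs(r)<.8; c=np.polyfit(-P[k,1],P[k,0],1); 
    res.append(np.arctan(c[0])); print(n,z,len(P),k.sum(),r.std().round(2),'ang',res[-1],'x@y=-120',np.polyval(c,120))
  print('d',res[0]-res[1])
E
```

```text
w11 41 81 60 1.77 ang 0.2622802759950866 x@y=-120 666.331445988222
w12 41 73 72 0.29 ang 0.026252799967906987 x@y=-120 660.054755027764
d 0.23602747602717958
w11 63 81 65 1.53 ang 0.2646309870002471 x@y=-120 671.5194304552435
w12 63 73 73 0.25 ang 0.026701400119453406 x@y=-120 663.5308239834559
d 0.23792958688079371
```

```bash
python3 - <<'E'
from h import *
for n in ('w11','w12'):
    m,a=load(n); g=cv2.cvtColor(a,cv2.COLOR_BGR2GRAY).astype(float)
    L=[];R=[]
    for v in range(256,337,1):
        row=g[v,262:312]; k=np.where(row>110)[0]
        if len(k)<3: continue
        def cross(i,j): return 262+i+(110-row[i])/(row[j]-row[i])*(j-i)
        l=cross(k[0]-1,k[0]) if k[0]>0 else None; r=cross(k[-1]+1,k[-1]) if k[-1]<49 else None
        if l: L.append(onz(m,(l,v),52)[:2])
        if r: R.append(onz(m,(r,v),52)[:2])
    for nm,P in (('lever back edge',L),('handle front edge',R)):
        P=np.array(P); k=np.ones(len(P),bool)
        for _ in range(5):
            c=np.polyfit(-P[k,1],P[k,0],1); r=P[:,0]-np.polyval(c,-P[:,1]); k=abs(r)<max(.25,2*r[k].std())
        print(n,nm,len(P),k.sum(),'rms',r[k].std().round(2),'ang rel scan x',round(np.arctan(c[0])-.0545,4),'y range',P[k,1].min().round(),P[k,1].max().round())
E
```

```text
w11 lever back edge 81 70 rms 0.16 ang rel scan x 0.2147 y range -130.0 -99.0
w11 handle front edge 81 77 rms 0.15 ang rel scan x 0.2323 y range -135.0 -98.0
w12 lever back edge 81 73 rms 0.21 ang rel scan x -0.0269 y range -132.0 -98.0
w12 handle front edge 81 68 rms 0.05 ang rel scan x 0.2119 y range -135.0 -98.0
```

{"api": "apply_moves", "payload": {"rows": [{"linear": [0,0.1,0],"roll": 0,"hand": 7.8},{"linear": [0,0.1,0],"roll": 0,"hand": 7},{"linear": [0,0.1,0],"roll": 0,"hand": 6.7},{"linear": [0,0.1,0],"roll": 0,"hand": 6.7},{"linear": [0,0.1,0],"roll": 0,"hand": 4},{"linear": [0,0.1,0],"roll": 0,"hand": 4},{"linear": [0,0.1,0],"roll": 0,"hand": 4},{"linear": [0,0.1,0],"roll": 0,"hand": 4},{"linear": [0,0.1,0],"roll": 0,"hand": 4},{"linear": [0,0.1,0],"roll": 0,"hand": 4}], "grip_force": 45}}

```text
clock: 23.9
tool_pos: [686.9, -127.9, 36.4]
tool_rot: [-2.156, -2.278, 0.016]
contact_force: [-4.4, -3.0, 0.8]
finger_gap: 49.6
```

```bash
python3 -c "
from h import *
st(); snap('wrist','w13')"
```

```text
t 23.9 pos [ 686.9 -127.9   36.4] ty ang 0.0552 tz [-0.011 -0.004 -1.   ] F [-4.4 -3.   0.8] gap 49.6 q [-0.29  0.57  1.43 -0.01  1.15 -0.35]
```

{"api": "apply_moves", "payload": {"rows": [{"linear": [0,0,0],"roll": 0,"hand": 4},{"linear": [0,0,0],"roll": 0,"hand": 6.5},{"linear": [0,0,0],"roll": 0,"hand": 8.7},{"linear": [0,0,0],"roll": 0,"hand": 8.7},{"linear": [0,0,0],"roll": 0,"hand": 8.7},{"linear": [0,0,0],"roll": 0,"hand": 8.7},{"linear": [0,0,0],"roll": 0,"hand": 8.7},{"linear": [0,0,0],"roll": 0,"hand": 8.7},{"linear": [0,0,0],"roll": 0,"hand": 8.7},{"linear": [0,0,0],"roll": 0,"hand": 8.7}]}}

```text
clock: 24.95
tool_pos: [687.0, -127.8, 36.4]
tool_rot: [-2.156, -2.278, 0.015]
contact_force: [0.9, -0.2, -0.9]
finger_gap: 86.7
```

{"api": "apply_moves", "payload": {"rows": [{"linear": [0,0,-1.5],"roll": 0,"hand": 8.7},{"linear": [0,-0.1,-4],"roll": 0,"hand": 8.7},{"linear": [0,-0.1,-7],"roll": 0,"hand": 8.7},{"linear": [0,-0.1,-10],"roll": 0,"hand": 8.7},{"linear": [0,-0.1,-13],"roll": 0,"hand": 8.7},{"linear": [0,-0.2,-16],"roll": 0,"hand": 8.7},{"linear": [0,-0.2,-18],"roll": 0,"hand": 8.7},{"linear": [0,-0.2,-18],"roll": 0,"hand": 8.7},{"linear": [0,-0.2,-18],"roll": 0,"hand": 8.7},{"linear": [0,-0.2,-18],"roll": 0,"hand": 8.7}]}}

```text
clock: 25.95
tool_pos: [685.9, -127.0, 214.6]
tool_rot: [-2.154, -2.276, 0.017]
contact_force: [-0.1, 0.1, 0.1]
finger_gap: 87.1
```

```bash
python3 - <<'E'
from h import *
st(); snap('wrist','w14'); m,a=snap('scene','s14'); 
for n in ('w11','w13'):
    m,a=load(n); g=cv2.cvtColor(a,cv2.COLOR_BGR2GRAY).astype(float)
    L=[]
    for v in range(256,337,1):
        row=g[v,262:312]; k=np.where(row>110)[0]
        if len(k)<2 or k[0]==0: continue
        i=k[0]-1;j=k[0];L.append(onz(m,(262+i+(110-row[i])/(row[j]-row[i]),v),52)[:2])
    P=np.array(L); k=np.ones(len(P),bool)
    for _ in range(5):
        c=np.polyfit(-P[k,1],P[k,0],1); r=P[:,0]-np.polyval(c,-P[:,1]); k=abs(r)<max(.25,2*r[k].std())
    print(n,len(P),k.sum(),'ang',np.arctan(c[0])-.0545+.0269,'x@-120',np.polyval(c,120))
E
```

```text
t 25.95 pos [ 685.9 -127.   214.6] ty ang 0.0551 tz [-0.013 -0.003 -1.   ] F [-0.1  0.1  0.1] gap 87.1 q [-0.29  0.41  1.31 -0.01  1.44 -0.35]
w11 81 70 ang 0.2416063904044838 x@-120 669.4997260413371
w13 81 70 ang 0.253711027938168 x@-120 669.8346474546488
```

View pics/w14.png

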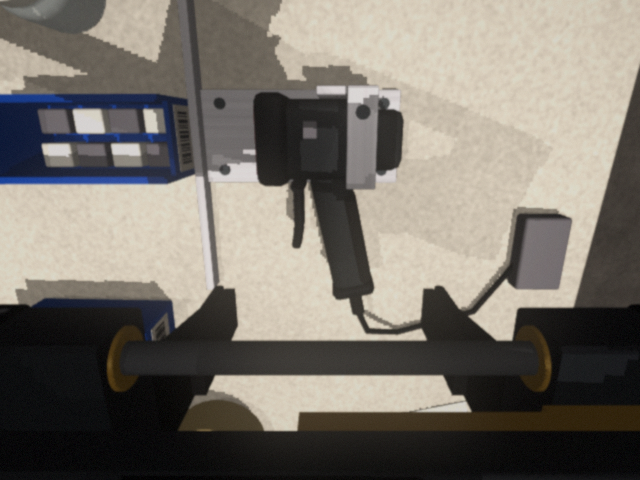

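View pics/s14.png

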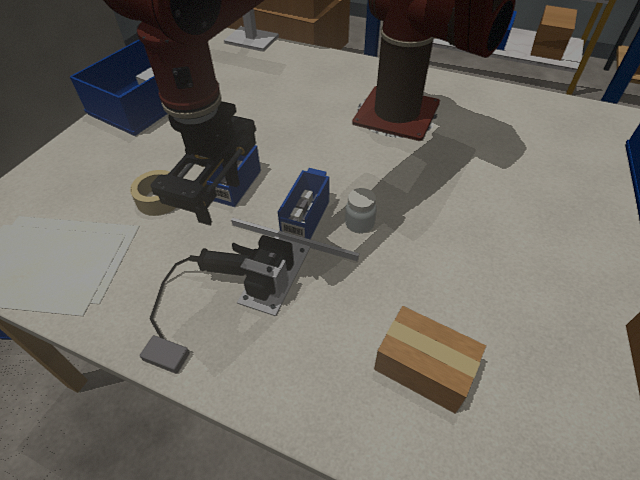

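```bash
python3 -c "
from workcell import workorder
print(workorder.finish_job())"
```

```text
the job is handed in; nothing more can be done
None
```

The job is handed in at about 26 s of the 64 s allowed. The scanner was pulled twice, because the first squeeze looked slightly short of home.

- **Scanned bin:** I set it down upright about 205 mm to the right, mid at about (449, -273) mm, clear of the scanner and the new bin's place.
- **New bin:** I carried it over the jar, slid it on the bench until it met the rail at about 13 N, and let go. Before the squeeze its middle measured (483.7, -67.3) mm, against a computed place of (484.0, -67.5) mm. Its yaw was 0.055–0.060 rad against 0.053 for the rail. I did not measure its position again after the squeeze, but the last pictures show it still at the rail with its label to the window.
- **Trigger, first pull (25 N grip):** the gap closed to 50.6 mm and the lever turned about 0.24 rad in the picture. Full travel is 0.26 rad.
- **Trigger, second pull (45 N grip):** the gap closed to 49.6 mm and the lever turned about 0.254 rad, which is home within the measuring error. Each pull was held for roughly half a second, and the lever was back at rest in the last picture.
- **Bystanders:** the jar, tape roll and carton show no sign of having moved in the last pictures. I checked them by eye only.

At hand-in the arm was clear of everything, with no contact force.

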